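# Load the seamer's lid feed from tip-up blocks

### The job

Get the seamer's lid feed ready: first move the finished tin off the green feed pedestal and stand it upright in the wooden tray. Then take every lid that is there out of its tip-up block (pressing down the end of a lid beside the orange wall tips up its other end, by which it can be taken) and lay the lids flat on the pedestal in one neat stack, centred on it and lengthwise with it. Last, set the red weight block flat on the middle of the stack, then push the red-balled lever all the way over; leave the spare tins, oil bottle and spanner where they are.

Things in the scene. Friction and masses are not known exactly. Their poses are not given: they have to be found in the camera images.
- feed_top (a point): Centre of the top face of the green feed pedestal (fixed). The top is a level plate 64 mm long (x) by 44 mm wide (y), 30 mm above the bench, narrower than the lids, on a 34 mm column with a 92 mm round foot 6 mm high. x runs along its length, z up.
- tin_center (a point): Centre (half-way up) of the closed gold tin that stands on the feed pedestal at the start: 76 mm long (x), 52 mm wide (y), 22 mm high, about 120 g, loose. z up.
- tray_in (a point): Centre of the inner floor of the wooden tray (fixed): 138 by 138 mm inside, walls 6 mm thick, rim 22 mm above the bench, floor 6 mm above the bench, open on top.
- lever (a joint): The feed lever, a red 26 mm ball on a 60 mm steel rod that turns in a green block 70 mm long, 50 mm wide and 25 mm high (fixed). Value in rad: 0 as found (leaning 0.5 rad to the block's -x side), 1.0 fully over to its +x side. Stiff pivot (0.06 Nm, about 1 N at the ball): it stays where it is left.
- lever_tip (a point): Centre of the lever's red ball. The lever swings in this point's x-z plane about an axis parallel to y, 60 mm from this point and 22 mm above the bench. The point turns with the lever; at joint value q its x axis points ahead (the swing direction) and down by q.
- weight_center (a point): The hold-down weight (loose, about 360 g): a plain red-painted steel block, 36 mm along every edge, found standing on the bench. This point is its centre; axes along its edges. Any face may be down, in any yaw.
- lid0_center (a point): Centre (half-way through) of one of the thin gold tin lids (loose, or absent in some starts): 76 mm long (x), 52 mm wide (y), 5 mm thick, about 45 g. It lies flush in the pocket of tip-up block 0, its top 32 mm above the bench. Its -x end is the one to press (beside the block's orange end wall); z up. Either way round is the same for the stack.
- rocker0 (a joint): Rocker in tip-up block 0, under lid 0. Rad: 0 level (as found), 0.6 fully tipped (lid's -x end sunk, +x end raised about 20 mm). Pressing the lid on its -x side, 20 to 30 mm from its centre, tips it (0.06 Nm, 2 to 5 N; that spot sinks about 15 mm); the stiff pivot stays where it is left. Rocker 50 by 40 mm, centred under the lid, pivot 5 mm below the lid's underside.
- block0: Tip-up block (fixed), origin at the centre of its underside: grey box 97 mm long (x), 73 mm wide (y), 32 mm high with walls 8 mm thick round a pocket 81 by 57 mm, 29 mm deep; the end wall at -x is orange. A level lid's sides are hidden by the walls; when tipped, the sides of its +x end stand clear above them.
- lid1_center (a point): Centre (half-way through) of one of the thin gold tin lids (loose, or absent in some starts): 76 mm long (x), 52 mm wide (y), 5 mm thick, about 45 g. It lies flush in the pocket of tip-up block 1, its top 32 mm above the bench. Its -x end is the one to press (beside the block's orange end wall); z up. Either way round is the same for the stack.
- rocker1 (a joint): Rocker in tip-up block 1, under lid 1. Rad: 0 level (as found), 0.6 fully tipped (lid's -x end sunk, +x end raised about 20 mm). Pressing the lid on its -x side, 20 to 30 mm from its centre, tips it (0.06 Nm, 2 to 5 N; that spot sinks about 15 mm); the stiff pivot stays where it is left. Rocker 50 by 40 mm, centred under the lid, pivot 5 mm below the lid's underside.
- block1: Tip-up block (fixed), origin at the centre of its underside: grey box 97 mm long (x), 73 mm wide (y), 32 mm high with walls 8 mm thick round a pocket 81 by 57 mm, 29 mm deep; the end wall at -x is orange. A level lid's sides are hidden by the walls; when tipped, the sides of its +x end stand clear above them.
- lid2_center (a point): Centre (half-way through) of one of the thin gold tin lids (loose, or absent in some starts): 76 mm long (x), 52 mm wide (y), 5 mm thick, about 45 g. It lies flush in the pocket of tip-up block 2, its top 32 mm above the bench. Its -x end is the one to press (beside the block's orange end wall); z up. Either way round is the same for the stack.
- rocker2 (a joint): Rocker in tip-up block 2, under lid 2. Rad: 0 level (as found), 0.6 fully tipped (lid's -x end sunk, +x end raised about 20 mm). Pressing the lid on its -x side, 20 to 30 mm from its centre, tips it (0.06 Nm, 2 to 5 N; that spot sinks about 15 mm); the stiff pivot stays where it is left. Rocker 50 by 40 mm, centred under the lid, pivot 5 mm below the lid's underside.
- block2: Tip-up block (fixed), origin at the centre of its underside: grey box 97 mm long (x), 73 mm wide (y), 32 mm high with walls 8 mm thick round a pocket 81 by 57 mm, 29 mm deep; the end wall at -x is orange. A level lid's sides are hidden by the walls; when tipped, the sides of its +x end stand clear above them.
- spare_tins: Bystander: two gold tins fastened together as a stack, 76 by 52 mm, 45 mm high, loose. Origin at the centre of its underside.
- oil: Bystander: green oil bottle 56 mm across, 150 mm high, loose. Origin at the centre of its underside.
- spanner: Bystander: spanner 160 mm long lying on the bench, loose. Origin at the centre of its underside.
Not all that is in view belongs to the job. What is shaped like the block1 but blue is not meant.

How it is judged:
By the outcome, as a careful person would: the job done as asked, in the order asked, and still so for the second after the job is handed in, with the robot touching nothing.
Of lid0, lid1, lid2 only 2 to 3 are there at a start; the rules pass over those that are not, and their reading is None.
At some moment in a run one of weight may be knocked a few centimetres aside while the robot is not near it.
It also fails if it takes over 210 s, if anything falls off the work surface, if the arm or the gripper's body presses on something with over 40 N, if the wrist force passes 120 N, or if a joint passes its speed limit or range.

### The arm

A 6-joint arm with a two-finger parallel gripper is mounted at the origin on the work surface. World frame = base frame: x ahead of the robot, y to its left, z up, the work surface at z = 0. Lengths are in m, angles in degrees, forces in N, time in s.
With the tool pointing down it reaches from about 0.25 to 0.725 m from the base axis. Payload 9.7 kg.
Tool frame: the origin (TCP) lies at the very end of the fingers, on their centre line; the grasp point (between the pads) lies 19 mm behind it (bot.hold_point_z is the distance from the TCP to the grasp point, in m); z points along the fingers, y is the line along which they close (so a half turn about z gives the same grasp; the last joint's range is limited). The gripper opens to 85 mm and grips with 20 to 120 N. Pads are 22 mm wide; open, the fingers measure 114 mm over their backs; the gripper's body (76 mm by 85 mm) begins 54 mm behind the grasp point. The pads swing forward as they close: fully open they stand 13 mm farther back than shut.
Start: joints at [0, 4.979, 10.078, 95.1, 0, 90], TCP at [0.55, -0, 0.231] pointing down, gripper open.
Joint ranges: [-179.16, 179.16], [-48.56, 103.87], [-65.8, 70.77], [-126.05, 130.52], [-82.76, 87.17], [-180, 180]. Speed limits (degrees/s): [127.2, 127.2, 147.25, 180, 180, 180].

### API

Orientations are given as [roll, pitch, yaw] about the fixed x, y, z axes, in that order (R = Rz(yaw) Ry(pitch) Rx(roll)).
In Python, from workcell import bot gives the robot as it stands.
- The arm moves only by the tool play_rows, never from a script. Its argument "targets" is a list of rows, each an object with "grip": the closure in counts, from 0 (fully open) to 255 (shut); "linear": the shift along the world's x, y, z in cm, a list of three; "delta_rot": the turn, a rotation vector about the world's x, y, z in rad, a list of three. A call has 1 to 10 rows; each row is the pose to reach, as a shift and turn from the pose commanded when the call began; what a row does not reach only later rows make up. A row lasts 1/10 s, in which the tool goes at most 50 mm and 8.59 degrees, less where a joint would pass 70% of its speed; a pose out of reach is approached as far as the arm can. A call with a gripper value outside its range is refused whole. The fingers move at their own pace and stop on an object; "force" is the grip in N (left out, the last holds). Time passes only in rows, so rows that repeat a pose let the fingers close. It gives the time, the measured TCP pose, the force, the opening and the grip force at its end, in the units of the state.
- bot.get_obs(): the state, without advancing time (a new reading comes with each control period).
- bot.camera(name): name is "scene" or "side" or "wrist"; returns a dict with "color" (420x560x3 uint8, red, green, blue), "range_z" (420x560 float32, m along the optical axis (not along the pixel's ray), 0 where there is no reading), "fov_y" (degrees; the focal length in pixels is half the picture's height over the tangent of half this angle, whatever the lens; pixels are square), "cx", "cy" (the principal point, pixels), "dist_coeffs" ([k1, k2, p1, p2, k3] as OpenCV has them; the pictures are not rectified), "world_to_cam" (4x4, takes a point from world to camera coordinates). Camera axes: x right, y up, looking along -z (the intrinsics and any distortion apply to the point x, -y, -z); pixel columns grow to the right and rows downward; lengths in m; the calibration is good to about 2 mm. A picture is of the moment at which its call begins.
- bot.job_done(): hands the job in; it is judged then, once.
Trained networks look in a picture, given as the dict that the camera call returned (one of the last four; its "shot" number tells which), for a name from the list of things; names that differ only in an ending like _2 or _b are one class to them, and where a whole thing is asked for, a point or a joint stands for the part that bears it (a point fixed in the world has none). Each returns a list of dicts, best first, with "conf" (0 to 1); they miss things now and then, are a little off and sometimes report something else, mostly with a low value. They report only what shows in the picture. A call takes as long as a camera call. They do not tell look-alikes from the thing itself.
- bot.search_frame(picture, target): "box" ([left, top, right, bottom] in pixels, round what is visible of it).
- bot.trace(picture, target): "pixels" (420x560 bool, what is visible of it) and "box" ([left, top, right, bottom] in pixels, round what is visible of it).
- bot.pinpoint(picture, target): "pixel" ([column, row] in pixels: a listed point, or the origin of a listed thing).
The state is a dict: "time": time; "q": joint angles; "qd": joint speeds; "joint_efforts": joint torques, N m; "ee_pos": TCP position; "tcp_rot": TCP orientation; "wrist_force": force on the tool from outside, world axes, zero at the start; "torque": the same for the moment, N m; "opening": finger opening in m; "grasp_force": force on a finger pad.
Only numpy, scipy, OpenCV 4.12 (cv2) and the standard library are available. Lean on these libraries where they do the work, as an engineer would, in place of code of your own. Each camera call takes 0.05 s, during which the arm holds its last target. There are 200 camera calls.

## Working session

There is one attempt and no reset: what is moved stays moved. The work goes in short steps, Python scripts to look and compute and a tool call to move; the robot and the scene stay as the last step left them, time stands still between calls to the robot, and variables do not carry over. Pictures are saved under pics/ and viewed, at most 14 in all, crops included, and the job is handed in when it is done.

Besides the shell and the picture viewer there is one more tool, called after "Emit:" as name(argument=value, ...), one argument or row to a line, values as JSON. play_rows: Moves the arm, as the interface text tells. Its arguments: {"type":"object","properties":{"targets":{"type":"array","items":{"type":"object","properties":{"grip":{"type":"number"},"linear":{"type":"array","items":{"type":"number"}},"delta_rot":{"type":"array","items":{"type":"number"}}}}},"force":{"type":"number"}},"required":["targets"]}

```bash
ls; mkdir -p pics; cat > h.py <<'E'
import numpy as np, cv2
from workcell import bot
def K(c):
    f=210/np.tan(np.radians(c["fov_y"])/2); return np.array([[f,0,c["cx"]],[0,f,c["cy"]],[0,0,1.]])
def cloud(c):
    h,w=c["range_z"].shape
    u,v=np.meshgrid(np.arange(w),np.arange(h))
    p=cv2.undistortPoints(np.stack([u,v],-1).reshape(-1,1,2).astype(np.float64),K(c),np.array(c["dist_coeffs"],float)).reshape(h,w,2)
    z=c["range_z"]; P=np.stack([p[...,0]*z,-p[...,1]*z,-z,np.ones_like(z)],-1)
    W=P@np.linalg.inv(np.array(c["world_to_cam"])).T
    W=W[...,:3]; W[z==0]=np.nan; return W
def ray(c,px,zw):
    p=cv2.undistortPoints(np.array([[px]],float),K(c),np.array(c["dist_coeffs"],float)).reshape(2)
    M=np.linalg.inv(np.array(c["world_to_cam"])); d=M[:3,:3]@[p[0],-p[1],-1]; o=M[:3,3]
    return o+d*(zw-o[2])/d[2]
def proj(c,X):
    X=np.atleast_2d(X); C=(np.c_[X,np.ones(len(X))]@np.array(c["world_to_cam"]).T)[:,:3]*[1,-1,-1]
    return cv2.projectPoints(C,np.zeros(3),np.zeros(3),K(c),np.array(c["dist_coeffs"],float))[0].reshape(-1,2)
def save(c,n,box=None,s=1):
    im=c["color"][...,::-1]
    if box: im=im[box[1]:box[3],box[0]:box[2]]
    cv2.imwrite("pics/"+n,cv2.resize(im,None,fx=s,fy=s,interpolation=cv2.INTER_CUBIC))
def rect(P):
    r=cv2.minAreaRect((P[:,:2]*1000).astype(np.float32)); (cx,cy),(w,h),a=r
    if w<h: w,h,a=h,w,a+90
    return np.round([cx,cy,w,h,(a+90)%180-90],1)
E
python3 - <<'E'
from h import *
for n in("scene","side"):
    c=bot.camera(n); save(c,n+"0.png",s=1.4)
    for t in ["feed_top","tin_center","tray_in","lever_tip","weight_center","lid0_center","block0","spare_tins","oil","spanner"]:
        W=cloud(c)
        for d in bot.pinpoint(c,t)[:5]:
            u,v=np.array(d["pixel"]).astype(int); 
            print(n,t,round(d["conf"],2),u,v,np.round(W[min(v,419),min(u,559)],3))
E
```

```text
pics
scene feed_top 0.59 233 199 [ 0.505 -0.095  0.053]
scene feed_top 0.27 322 175 [0.469 0.134 0.037]
scene tin_center 0.91 232 194 [ 0.49  -0.094  0.053]
scene tin_center 0.15 382 222 [0.641 0.228 0.031]
scene tray_in 0.61 112 234 [ 0.503 -0.392  0.009]
scene tray_in 0.42 231 199 [ 0.504 -0.099  0.052]
scene lever_tip 0.74 182 231 [ 0.598 -0.219  0.087]
scene weight_center 0.88 265 255 [ 0.667 -0.054  0.035]
scene lid0_center 0.66 321 176 [0.465 0.133 0.03 ]
scene block0 0.96 389 166 [0.473 0.313 0.029]
scene block0 0.91 435 215 [0.65  0.36  0.027]
scene block0 0.78 378 226 [0.652 0.214 0.034]
scene block0 0.57 315 184 [0.491 0.11  0.034]
scene spare_tins 0.78 182 177 [ 0.388 -0.206  0.037]
scene oil 0.63 231 194 [ 0.489 -0.097  0.053]
scene oil 0.58 336 310 [0.837 0.054 0.044]
scene spanner 0.92 181 314 [ 0.751 -0.253  0.008]
scene spanner 0.65 390 162 [0.464 0.319 0.033]
side feed_top 0.74 351 224 [0.808 0.039 0.018]
side feed_top 0.73 237 248 [ 0.486 -0.107  0.049]
side tin_center 0.7 233 248 [ 0.476 -0.108  0.05 ]
side tray_in 0.62 240 344 [ 0.493 -0.381  0.003]
side lever_tip 0.69 279 268 [ 0.582 -0.227  0.073]
side weight_center 0.71 296 243 [ 0.638 -0.066  0.03 ]
side weight_center 0.3 281 200 [0.618 0.194 0.021]
side lid0_center 0.48 234 208 [0.472 0.128 0.034]
side block0 0.96 228 190 [0.448 0.289 0.015]
side block0 0.94 235 219 [0.475 0.092 0.017]
side block0 0.72 283 182 [0.636 0.345 0.012]
side block0 0.59 284 198 [0.628 0.199 0.025]
side spare_tins 0.59 174 291 [ 0.342 -0.225  0.016]
side oil 0.93 350 222 [0.807 0.046 0.021]
side spanner 0.95 355 299 [ 0.752 -0.267  0.006]
side spanner 0.16 283 198 [0.624 0.196 0.027]
```

View pics/scene0.png

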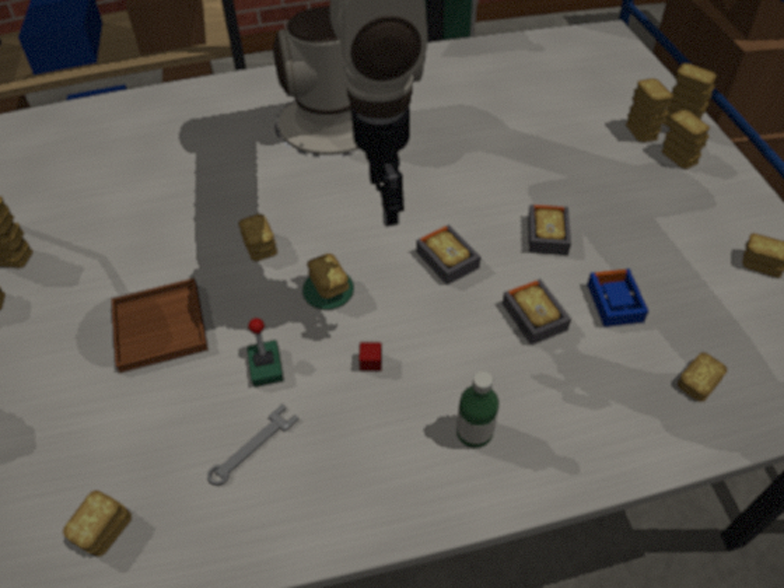

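View pics/side0.png

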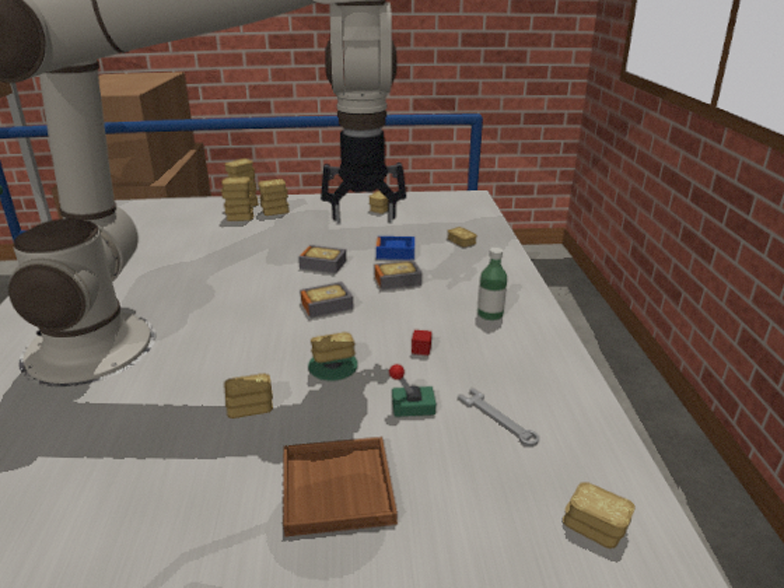

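The scene shows three grey blocks, all with lids, at scene-png pixels (448,252), (549,228) and (536,308). The blue block at (618,296) is the decoy. The tin is on the pedestal at (328,275), the tray at (160,325), the lever ball at (257,326) and the weight at (371,356). Next I measure them by depth.

```bash
python3 - <<'E'
from h import *
o=bot.get_obs(); print(o["ee_pos"],o["tcp_rot"],o["opening"],o["wrist_force"],o["time"])
for n in("scene","side"):
    c=bot.camera(n); W=cloud(c); col=c["color"].astype(int)
    r,g,b=col[...,0],col[...,1],col[...,2]; X,Y,Z=W[...,0],W[...,1],W[...,2]
    def reg(x,y,rr,z0,z1,m=True): 
        k=(np.hypot(X-x,Y-y)<rr)&(Z>z0)&(Z<z1)&m; return W[k]
    bench=W[(abs(X-.5)<.25)&(abs(Y)<.3)&(abs(Z)<.02)]; print(n,"bench",np.median(bench[:,2]))
    print("tin",rect(reg(.485,-.095,.07,.046,.07)),len(reg(.485,-.095,.07,.046,.07)))
    P=reg(.485,-.095,.08,.003,.012); print("foot",rect(P), len(P))
    for p in((.47,.12),(.47,.31),(.645,.21)):
        P=reg(*p,.07,.025,.042); om=reg(*p,.08,.02,.042,(r>1.5*g)&(r>2.2*b)&(r>80)); print("blk",rect(P),len(P),"orange",om.mean(0)*1000,len(om), P[:,2].max())
    print("wt",rect(reg(.65,-.06,.05,.030,.05)))
    P=reg(.5,-.39,.14,.016,.03);print("tray",rect(P))
    P=reg(.59,-.225,.04,.06,.11,(r>2*g)); print("ball",P.mean(0),len(P))
    P=reg(.62,-.225,.07,.02,.03,); print("levblk",rect(P))
    print("spare",rect(reg(.37,-.21,.07,.035,.055)))
c=bot.camera("wrist");save(c,"w0.png"); print(np.linalg.inv(c["world_to_cam"]).round(3))
E
```

```text
[ 5.49993675e-01 -2.30985638e-06  2.31295062e-01] [1.79998921e+02 3.42639430e-04 8.99985037e+01] 0.08532246982042367 [-0.15002176  0.11170941  0.85290111] 1.1
scene bench 5.549238384139343e-06
tin [487.  -91.8  78.7  52.6  14.4] 527
foot [490.  -95.7 146.  137.7 -42.7] 444
blk [469.9 128.7 101.1  76.9  20.2] 906 orange [428.16371371 115.38265916  31.73149276] 47 0.03870749526567896
blk [457.6 328.8 104.   73.7 -18.7] 745 orange [415.14926813 343.38008685  31.85777819] 43 0.03809915630478278
blk [631.5 234.6 102.3  74.2  11.1] 1012 orange [588.74658426 227.15999402  31.2050134 ] 56 0.035972586506151316
wt [654.6 -53.4  39.1  35.6 -12.6]
tray [ 494.8 -389.5  155.5  152.1    4.5]
ball [ 0.59767022 -0.21838988  0.08310986] 85
levblk [ 6.218e+02 -2.186e+02  7.050e+01  5.080e+01  6.000e-01]
spare [ 347.1 -199.6   81.3   52.5   11.9]
side bench -0.0012835589386318569
tin [486.7 -91.4  75.9  55.7  14. ] 369
foot [ 485.2 -106.2   88.    68.3   -3.2] 280
blk [469.  129.8  99.8  78.4  20.9] 433 orange [424.84432759 115.44841525  28.64828967] 35 0.034276605112312675
blk [455.3 326.3  98.8  79.2 -17.6] 293 orange [413.88067965 345.19327289  30.17708155] 12 0.03478790541113985
blk [631.5 234.6  98.   82.4  10.1] 331 orange [585.94238209 228.24675496  28.35791299] 26 0.03405789963569883
wt [653.4 -55.   38.3  35.4  77. ]
tray [ 494.6 -389.2  154.2  151.1  -85.8]
ball [ 0.59067576 -0.22558783  0.07874531] 84
levblk [ 620.4 -219.5   66.9   54.3    0.7]
spare [ 347.2 -198.7   75.8   57.2   11.4]
[[ 1.    -0.001 -0.     0.55 ]
 [ 0.001  0.959  0.285  0.072]
 [ 0.    -0.285  0.959  0.375]
 [ 0.     0.     0.     1.   ]]
```

View pics/w0.png

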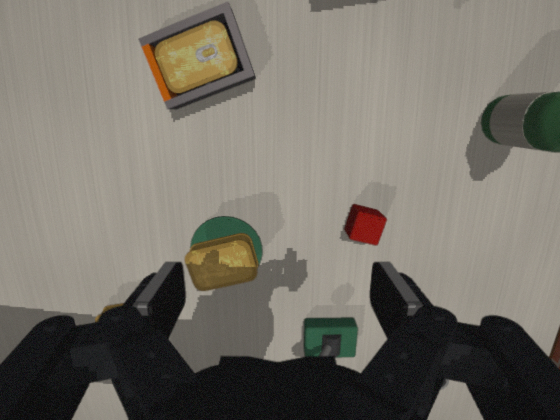

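Emit:
play_rows(
  targets=[
    {"grip": 0,"linear": [-6.3,-9.2,-8],"delta_rot": [0,0,-1.32]},
    {"grip": 0,"linear": [-6.3,-9.2,-8],"delta_rot": [0,0,-1.32]},
    {"grip": 0,"linear": [-6.3,-9.2,-8],"delta_rot": [0,0,-1.32]},
    {"grip": 0,"linear": [-6.3,-9.2,-8],"delta_rot": [0,0,-1.32]},
    {"grip": 0,"linear": [-6.3,-9.2,-8],"delta_rot": [0,0,-1.32]},
    {"grip": 0,"linear": [-6.3,-9.2,-8],"delta_rot": [0,0,-1.32]},
    {"grip": 0,"linear": [-6.3,-9.2,-8],"delta_rot": [0,0,-1.32]},
    {"grip": 0,"linear": [-6.3,-9.2,-8],"delta_rot": [0,0,-1.32]},
    {"grip": 0,"linear": [-6.3,-9.2,-8],"delta_rot": [0,0,-1.32]},
    {"grip": 0,"linear": [-6.3,-9.2,-8],"delta_rot": [0,0,-1.32]},
  ],
  force=40,
)

```text
time: 2.25
ee_pos: [0.487, -0.092, 0.1513]
tcp_rot: [180.0, -0.0, 14.3]
wrist_force: [0.3, 0.6, -1.0]
opening: 0.0856
grasp_force: 0.0
```

Emit:
play_rows(
  targets=[
    {"grip": 0,"linear": [0,0,-5],"delta_rot": [0,0,0]},
    {"grip": 0,"linear": [0,0,-9],"delta_rot": [0,0,0]},
    {"grip": 0,"linear": [0,0,-12.1],"delta_rot": [0,0,0]},
    {"grip": 0,"linear": [0,0,-12.1],"delta_rot": [0,0,0]},
    {"grip": 180,"linear": [0,0,-12.1],"delta_rot": [0,0,0]},
    {"grip": 180,"linear": [0,0,-12.1],"delta_rot": [0,0,0]},
    {"grip": 180,"linear": [0,0,-12.1],"delta_rot": [0,0,0]},
    {"grip": 180,"linear": [0,0,-12.1],"delta_rot": [0,0,0]},
    {"grip": 180,"linear": [0,0,-12.1],"delta_rot": [0,0,0]},
    {"grip": 180,"linear": [0,0,-12.1],"delta_rot": [0,0,0]},
  ],
  force=40,
)

```text
time: 3.25
ee_pos: [0.4884, -0.0922, 0.0328]
tcp_rot: [179.9, -0.2, 14.4]
wrist_force: [-1.4, 0.8, 7.8]
opening: 0.0514
grasp_force: 42.9
```

Emit:
play_rows(
  targets=[
    {"grip": 180,"linear": [0,0,3],"delta_rot": [0,0,0]},
    {"grip": 180,"linear": [0,0,8],"delta_rot": [0,0,0]},
    {"grip": 180,"linear": [0.2,-5,8],"delta_rot": [0,0,0]},
    {"grip": 180,"linear": [0.3,-10,8],"delta_rot": [0,0,-0.1]},
    {"grip": 180,"linear": [0.4,-15,8],"delta_rot": [0,0,-0.17]},
    {"grip": 180,"linear": [0.5,-20,8],"delta_rot": [0,0,-0.17]},
    {"grip": 180,"linear": [0.6,-25,8],"delta_rot": [0,0,-0.17]},
    {"grip": 180,"linear": [0.8,-29.7,8],"delta_rot": [0,0,-0.17]},
    {"grip": 180,"linear": [0.8,-29.7,4],"delta_rot": [0,0,-0.17]},
    {"grip": 180,"linear": [0.8,-29.7,0],"delta_rot": [0,0,-0.17]},
  ],
)

```text
time: 4.25
ee_pos: [0.4959, -0.3918, 0.0314]
tcp_rot: [179.8, -0.2, 4.5]
wrist_force: [0.6, 0.2, -2.1]
opening: 0.0516
grasp_force: 42.5
```

Emit:
play_rows(
  targets=[
    {"grip": 180,"linear": [0,0,-1.2],"delta_rot": [0,0,0]},
    {"grip": 180,"linear": [0,0,-1.8],"delta_rot": [0,0,0]},
    {"grip": 180,"linear": [0,0,-2.1],"delta_rot": [0,0,0]},
    {"grip": 180,"linear": [0,0,-2.1],"delta_rot": [0,0,0]},
  ],
)

```text
time: 4.65
ee_pos: [0.4959, -0.3893, 0.0112]
tcp_rot: [179.9, -0.1, 4.7]
wrist_force: [-0.6, -0.1, -1.1]
opening: 0.051
grasp_force: 42.5
```

Emit:
play_rows(
  targets=[
    {"grip": 180,"linear": [0,0,-0.2],"delta_rot": [0,0,0]},
    {"grip": 180,"linear": [0,0,-0.3],"delta_rot": [0,0,0]},
    {"grip": 180,"linear": [0,0,-0.3],"delta_rot": [0,0,0]},
  ],
)

```text
time: 4.95
ee_pos: [0.4959, -0.3895, 0.0088]
tcp_rot: [179.9, -0.1, 4.6]
wrist_force: [-2.3, 2.0, 8.1]
opening: 0.0509
grasp_force: 43.5
```

Contact; release, rise, and go above the pedestal to look.

Emit:
play_rows(
  targets=[
    {"grip": 0,"linear": [0,0,0],"delta_rot": [0,0,0]},
    {"grip": 0,"linear": [0,0,0],"delta_rot": [0,0,0]},
    {"grip": 0,"linear": [0,0,0.5],"delta_rot": [0,0,0]},
    {"grip": 0,"linear": [0,0,5],"delta_rot": [0,0,0]},
    {"grip": 0,"linear": [0,0,10],"delta_rot": [0,0,0]},
    {"grip": 0,"linear": [0,0,15],"delta_rot": [0,0,0]},
    {"grip": 0,"linear": [-1,5,18],"delta_rot": [0,0,0]},
    {"grip": 0,"linear": [-2,10,20],"delta_rot": [0,0,0]},
    {"grip": 0,"linear": [-3,15,20],"delta_rot": [0,0,0.1]},
    {"grip": 0,"linear": [-5,20,20],"delta_rot": [0,0,0.2]},
  ],
)

```text
time: 5.95
ee_pos: [0.4509, -0.2041, 0.2072]
tcp_rot: [179.9, -0.1, 16.3]
wrist_force: [0.7, 0.6, -0.4]
opening: 0.0853
grasp_force: 0.0
```

Emit:
play_rows(
  targets=[
    {"grip": 0,"linear": [-1,5,0],"delta_rot": [0,0,0]},
    {"grip": 0,"linear": [-2,9.5,0],"delta_rot": [0,0,0]},
    {"grip": 0,"linear": [-2,9.5,0],"delta_rot": [0,0,0]},
  ],
)

```text
time: 6.25
ee_pos: [0.4299, -0.1067, 0.2072]
tcp_rot: [-180.0, -0.1, 16.3]
wrist_force: [-0.3, -1.1, 1.1]
opening: 0.0853
grasp_force: 0.0
```

```bash
python3 - <<'E'
from h import *
o=bot.get_obs(); print(o["ee_pos"],o["tcp_rot"])
for n in("wrist","side","scene"):
    c=bot.camera(n); W=cloud(c); col=c["color"].astype(int)
    if n=="wrist": save(c,"w1.png")
    r,g,b=col[...,0],col[...,1],col[...,2]; X,Y,Z=W[...,0],W[...,1],W[...,2]
    k=(np.hypot(X-.487,Y+.092)<.07)&(Z>.024)&(Z<.04); print(n,"top",rect(W[k]),k.sum(),np.median(W[k][:,2]))
    k=(np.hypot(X-.487,Y+.092)<.08)&(Z>.002)&(Z<.012)&(g>1.3*r); P=W[k]; print("foot",k.sum(), P.mean(0) if k.sum() else 0, cv2.minEnclosingCircle((P[:,:2]*1000).astype(np.float32)) if k.sum() else 0)
    k=(np.hypot(X-.4955,Y+.389)<.05)&(Z>.021)&(Z<.04); print("tin",rect(W[k]) if k.sum()>5 else 0,np.nanmedian(Z[k]))
    k=(np.hypot(X-.654,Y+.054)<.05)&(Z>.03)&(Z<.045); print("wt",rect(W[k]) if k.sum()>5 else 0)
E
```

```text
[ 0.42991432 -0.10666918  0.20720286] [-1.79992926e+02 -9.62800881e-02  1.63426037e+01]
wrist top [485.4 -93.5  63.9  44.4   7.9] 2926 0.030990373338589033
foot 2871 [ 0.48748631 -0.09194979  0.00700765] ((485.428955078125, -93.2123031616211), 45.266822814941406)
tin [ 495.3 -389.6   76.7   54.7    4.9] 0.029387992512889233
wt 0
side top [484.9 -94.2  64.3  47.2  10. ] 272 0.02795721699522058
foot 316 [ 0.48523018 -0.11169696  0.0041423 ] ((484.6388244628906, -96.27791595458984), 45.30923843383789)
tin [ 494.6 -389.2   75.3   55.9    3.5] 0.026604239910316352
wt [653.6 -54.2  37.2  35.7  76.2]
scene top [486.5 -94.5  67.1  44.2   8.4] 390 0.029642566925912772
foot 423 [ 0.49826688 -0.09474596  0.00566639] ((488.2695007324219, -92.78707885742188), 45.15186309814453)
tin [ 494.5 -390.    81.3   53.3    6.7] 0.028773835989042262
wt [654.9 -53.3  39.6  35.6 -11.8]
```

View pics/w1.png

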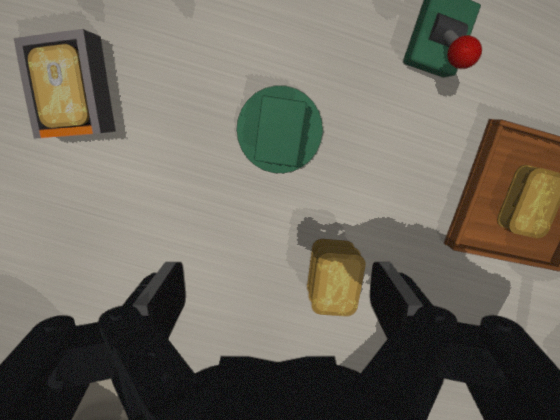

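The view shows the tin flat in the tray at about (535,200), the bare pedestal at (280,130) and lid block A at (60,85). Next is block A.

Emit:
play_rows(
  targets=[
    {"grip": 255,"linear": [0,5,0],"delta_rot": [0,0,0]},
    {"grip": 255,"linear": [0,10,0],"delta_rot": [0,0,0]},
    {"grip": 255,"linear": [-1,15,0],"delta_rot": [0,0,0.07]},
    {"grip": 255,"linear": [-2,19,0],"delta_rot": [0,0,0.07]},
    {"grip": 255,"linear": [-2.5,21.5,-1],"delta_rot": [0,0,0.07]},
    {"grip": 255,"linear": [-2.5,21.5,-1],"delta_rot": [0,0,0.07]},
  ],
)

```text
time: 7.0
ee_pos: [0.4058, 0.1057, 0.1949]
tcp_rot: [-180.0, 0.1, 20.2]
wrist_force: [0.2, -0.9, 1.0]
opening: 0.0
grasp_force: 0.0
```

```bash
cat > blk.py <<'E'
import sys
from h import *
x,y=map(float,sys.argv[1:3])
o=bot.get_obs(); print(o["ee_pos"].round(4) if hasattr(o["ee_pos"],"round") else o["ee_pos"],o["tcp_rot"],o["wrist_force"],o["time"])
c=bot.camera("wrist"); W=cloud(c); col=c["color"].astype(int)
if len(sys.argv)>3: save(c,sys.argv[3])
r,g,b=col[...,0],col[...,1],col[...,2]; X,Y,Z=W[...,0],W[...,1],W[...,2]
grey=(abs(r-g)<25)&(abs(g-b)<25)&(r<130)
k=(np.hypot(X-x,Y-y)<.07)&(Z>.027)&(Z<.037); P=W[k]; print("blk",rect(P),k.sum())
k=(np.hypot(X-x,Y-y)<.07)&(Z>.025)&(r>1.6*g)&(r>3*b)&(r>80); print("orange",(W[k].mean(0)*1000).round(1),k.sum())
k=(np.hypot(X-x,Y-y)<.05)&(Z>.005)&(r>1.3*b)&~((r>1.6*g)&(r>3*b)); L=W[k]; 
k=(L[:,2]>.01); L=L[k]; print("lid",rect(L),len(L),"z",np.percentile(L[:,2],[1,50,99]).round(4))
m=np.median(L,0); 
for i in range(3):
    A=L-m; _,_,V=np.linalg.svd(A-A.mean(0),full_matrices=False); n=V[2]*np.sign(V[2][2]); d=(A-A.mean(0))@n; L=L[abs(d)<.003]
print("normal",n.round(3),"tilt",np.degrees(np.arccos(n[2])).round(1),"az",np.degrees(np.arctan2(n[1],n[0])).round(1),"cent",(L.mean(0)*1000).round(1),"rng z",L[:,2].min().round(4),L[:,2].max().round(4))
E
python3 blk.py .4695 .129 w2.png
```

```text
[0.4058 0.1057 0.1949] [-1.79972545e+02  9.20562204e-02  2.01977739e+01] [ 0.19820142 -0.87140767  0.98327941] 7.0
blk [469.3 129.1  97.6  73.8  19.6] 7643
orange [427.4 115.2  32.6] 525
lid [465.  127.6  89.2  57.5  19.3] 4524 z [0.0131 0.0333 0.2932]
normal [ 0.354 -0.935  0.034] tilt 88.1 az -69.3 cent [469.3 128.5  33.1] rng z 0.0114 0.0361
```

View pics/w2.png

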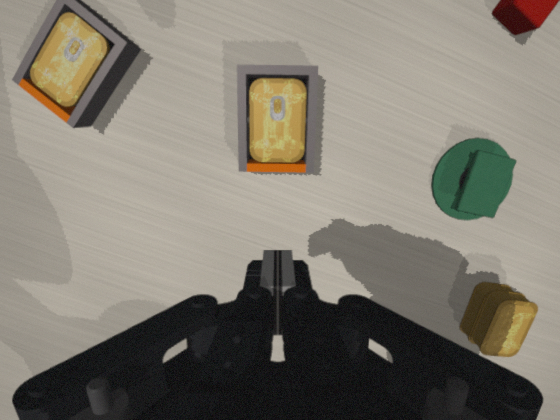

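Emit:
play_rows(
  targets=[
    {"grip": 255,"linear": [3.9,1.5,-4],"delta_rot": [0,0,-0.01]},
    {"grip": 255,"linear": [3.9,1.5,-9],"delta_rot": [0,0,-0.01]},
    {"grip": 255,"linear": [3.9,1.5,-13],"delta_rot": [0,0,-0.01]},
    {"grip": 255,"linear": [3.9,1.5,-15.6],"delta_rot": [0,0,-0.01]},
    {"grip": 255,"linear": [3.9,1.5,-16.1],"delta_rot": [0,0,-0.01]},
    {"grip": 255,"linear": [3.9,1.5,-16.4],"delta_rot": [0,0,-0.01]},
    {"grip": 255,"linear": [3.9,1.5,-16.7],"delta_rot": [0,0,-0.01]},
    {"grip": 255,"linear": [3.9,1.5,-17.0],"delta_rot": [0,0,-0.01]},
    {"grip": 255,"linear": [3.9,1.5,-17.2],"delta_rot": [0,0,-0.01]},
    {"grip": 255,"linear": [3.9,1.5,-17.2],"delta_rot": [0,0,-0.01]},
  ],
)

```text
time: 8.05
ee_pos: [0.445, 0.1188, 0.0255]
tcp_rot: [179.9, -0.0, 19.5]
wrist_force: [-4.2, -2.2, 2.6]
opening: 0.0001
grasp_force: 2.3
```

Emit:
play_rows(
  targets=[
    {"grip": 255,"linear": [0,0,-0.2],"delta_rot": [0,0,0]},
    {"grip": 255,"linear": [0,0,-0.4],"delta_rot": [0,0,0]},
    {"grip": 255,"linear": [0,0,-0.6],"delta_rot": [0,0,0]},
    {"grip": 255,"linear": [0,0,-0.6],"delta_rot": [0,0,0]},
  ],
)

```text
time: 8.45
ee_pos: [0.4449, 0.1187, 0.0209]
tcp_rot: [179.9, -0.0, 19.5]
wrist_force: [-12.8, -6.6, 16.7]
opening: -0.0
grasp_force: 11.1
```

Emit:
play_rows(
  targets=[
    {"grip": 255,"linear": [0,0,2],"delta_rot": [0,0,0]},
    {"grip": 255,"linear": [0,0,7],"delta_rot": [0,0,0]},
    {"grip": 0,"linear": [0,0,12],"delta_rot": [0,0,0]},
    {"grip": 0,"linear": [-4,-1.5,17],"delta_rot": [0,0,0]},
    {"grip": 0,"linear": [-4,-1.5,17.7],"delta_rot": [0,0,0]},
    {"grip": 0,"linear": [-4,-1.5,17.7],"delta_rot": [0,0,0]},
  ],
)

```text
time: 9.05
ee_pos: [0.4059, 0.1043, 0.2001]
tcp_rot: [180.0, -0.5, 19.5]
wrist_force: [-0.0, 0.7, 0.7]
opening: 0.0581
grasp_force: 0.0
```

```bash
python3 - <<'E'
s=open("blk.py").read().replace('(Z>.005)&(r','(Z>.005)&(Z<.06)&(r')
s=s.replace('m=np.median(L,0); \n','m=np.median(L,0); a0=np.radians(float(sys.argv[4])) if len(sys.argv)>4 else None\n')
open("blk.py","w").write(s)
E
python3 blk.py .4693 .1291 w3.png
```

```text
[0.4059 0.1043 0.2001] [179.95306073  -0.47725393  19.50398634] [-0.02296773  0.65024209  0.72806287] 9.05
blk [468.8 129.1  96.7  73.9  19.4] 3768
orange [427.8 114.8  32.4] 510
lid [463.2 127.1  68.8  57.7  19.5] 3504 z [0.0108 0.0344 0.0524]
normal [-0.534 -0.187  0.825] tilt 34.4 az -160.7 cent [466.9 128.3  33.7] rng z 0.01 0.0537
```

View pics/w3.png

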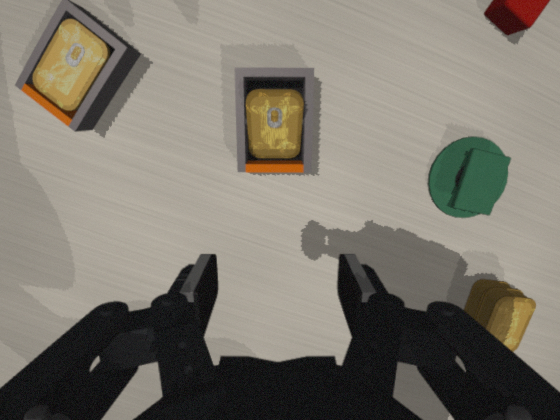

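Lid A is fully tipped (34.4°). Go to a tilted pre-grasp.

Emit:
play_rows(
  targets=[
    {"grip": 0,"linear": [2,1,-3],"delta_rot": [0.05,-0.14,0]},
    {"grip": 0,"linear": [4,2,-6],"delta_rot": [0.1,-0.28,0]},
    {"grip": 0,"linear": [5,2.3,-9],"delta_rot": [0.15,-0.42,0]},
    {"grip": 0,"linear": [5.8,2.3,-12],"delta_rot": [0.201,-0.565,0]},
    {"grip": 0,"linear": [5.8,2.3,-12],"delta_rot": [0.201,-0.565,0]},
    {"grip": 0,"linear": [5.8,2.3,-12],"delta_rot": [0.201,-0.565,0]},
    {"grip": 0,"linear": [5.8,2.3,-12],"delta_rot": [0.201,-0.565,0]},
  ],
)

```text
time: 9.8
ee_pos: [0.4664, 0.1282, 0.0821]
tcp_rot: [180.0, -34.7, 19.5]
wrist_force: [0.7, 0.3, 0.8]
opening: 0.0849
grasp_force: 0.0
```

```bash
python3 - <<'E'
from h import *
from scipy.spatial.transform import Rotation as R
o=bot.get_obs(); print(np.round(o["ee_pos"],4),R.from_euler("xyz",o["tcp_rot"],degrees=True).as_matrix().round(3),o["opening"],np.round(o["q"],0))
E
```

```text
[0.4664 0.1282 0.0821] [[ 0.775  0.334  0.537]
 [ 0.275 -0.942  0.19 ]
 [ 0.569  0.    -0.822]] 0.08493517873892963 [ 13. -41. -50.  47.   4. 175.]
```

Emit:
play_rows(
  targets=[
    {"grip": 0,"linear": [1.2,0.45,-2.1],"delta_rot": [0,0,0]},
    {"grip": 0,"linear": [2.4,0.85,-4.3],"delta_rot": [0,0,0]},
    {"grip": 0,"linear": [2.4,0.85,-4.3],"delta_rot": [0,0,0]},
    {"grip": 180,"linear": [2.4,0.85,-4.3],"delta_rot": [0,0,0]},
    {"grip": 180,"linear": [2.4,0.85,-4.3],"delta_rot": [0,0,0]},
    {"grip": 180,"linear": [2.4,0.85,-4.3],"delta_rot": [0,0,0]},
    {"grip": 180,"linear": [2.4,0.85,-4.3],"delta_rot": [0,0,0]},
    {"grip": 180,"linear": [2.4,0.85,-4.3],"delta_rot": [0,0,0]},
  ],
  force=50,
)

```text
time: 10.6
ee_pos: [0.4884, 0.1363, 0.035]
tcp_rot: [-180.0, -34.6, 19.5]
wrist_force: [-0.7, -0.4, 5.5]
opening: 0.0501
grasp_force: 50.8
```

Emit:
play_rows(
  targets=[
    {"grip": 180,"linear": [0,0,2],"delta_rot": [0,0,0]},
    {"grip": 180,"linear": [0,0,5],"delta_rot": [0,0,0]},
    {"grip": 180,"linear": [0,0,9],"delta_rot": [0,0,0]},
    {"grip": 180,"linear": [0,-3,9],"delta_rot": [-0.05,0.14,0]},
    {"grip": 180,"linear": [0.5,-7,9],"delta_rot": [-0.1,0.28,0]},
    {"grip": 180,"linear": [1,-11,9],"delta_rot": [-0.15,0.42,0]},
    {"grip": 180,"linear": [1.5,-15,9],"delta_rot": [-0.201,0.567,0]},
    {"grip": 180,"linear": [1.9,-19,9],"delta_rot": [-0.201,0.567,0]},
    {"grip": 180,"linear": [1.9,-22.7,9],"delta_rot": [-0.201,0.567,0]},
    {"grip": 180,"linear": [1.9,-22.7,9],"delta_rot": [-0.201,0.567,0]},
  ],
)

```text
time: 11.6
ee_pos: [0.5062, -0.0946, 0.122]
tcp_rot: [-180.0, 0.2, 19.3]
wrist_force: [0.3, 0.2, -0.1]
opening: 0.0502
grasp_force: 52.1
```

Emit:
play_rows(
  targets=[
    {"grip": 180,"linear": [0,0,-1],"delta_rot": [0,0,-0.1]},
    {"grip": 180,"linear": [0,0,-2],"delta_rot": [0,0,-0.2]},
    {"grip": 180,"linear": [0,0,-2],"delta_rot": [0,0,-0.2]},
    {"grip": 180,"linear": [0,0,-2],"delta_rot": [0,0,-0.2]},
  ],
)

```text
time: 12.0
ee_pos: [0.5059, -0.0907, 0.1028]
tcp_rot: [-180.0, 0.1, 8.2]
wrist_force: [-0.9, 0.9, -0.0]
opening: 0.05
grasp_force: 52.1
```

```bash
cat > hand.py <<'E'
import sys
from h import *
o=bot.get_obs(); p=np.array(o["ee_pos"]); print(p.round(4),np.round(o["tcp_rot"],1),o["opening"],np.round(o["wrist_force"],1))
for n in("side","scene"):
    c=bot.camera(n); W=cloud(c); col=c["color"].astype(int); r,g,b=[col[...,i] for i in range(3)]
    D=W-p; yaw=np.radians(o["tcp_rot"][2]); s=D[...,0]*np.cos(yaw)+D[...,1]*np.sin(yaw); t=-D[...,0]*np.sin(yaw)+D[...,1]*np.cos(yaw)
    k=(abs(s)<.09)&(abs(t)<.04)&(abs(D[...,2])<.04)&(r>1.35*b)&(r>60)&(W[...,2]>.04); 
    if k.sum()<20: print(n,"few",k.sum()); continue
    S=s[k]*1000; Zz=W[...,2][k]*1000
    print(n,k.sum(),"s",np.percentile(S,[1,99]).round(1),"t",np.percentile(t[k]*1000,[1,99]).round(1),"z",np.percentile(Zz,[2,50,98]).round(1),"rect",rect(W[k]))
    if len(sys.argv)>1 and n=="side":
        v,u=np.where(k); save(c,sys.argv[1],[max(u.min()-40,0),max(v.min()-40,0),u.max()+40,v.max()+40],4)
E
python3 hand.py s4.png
```

```text
[ 0.5059 -0.0907  0.1028] [-1.8e+02  1.0e-01  8.2e+00] 0.049986893690039974 [-0.9  0.9 -0. ]
side 248 s [-62.1  -9.3] t [-28.3  26.4] z [109.2 111.8 113.9] rect [470.6 -96.9  57.6  52.2 -87.3]
scene 363 s [-50.8  14.8] t [-20.9  23.7] z [111.  113.7 116.6] rect [487.5 -91.6  68.8  43.8   3.5]
```

View pics/s4.png

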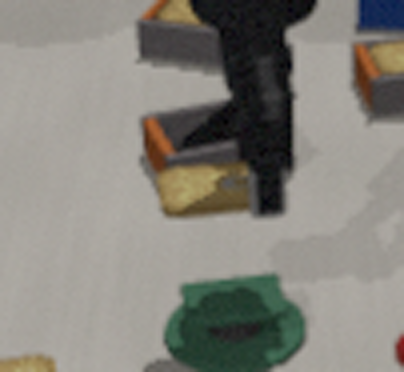

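Lid A is held level, its centre about 23 mm behind the TCP. Lower it onto the pedestal.

Emit:
play_rows(
  targets=[
    {"grip": 180,"linear": [0.25,0,-3],"delta_rot": [0,0,0]},
    {"grip": 180,"linear": [0.25,0,-6],"delta_rot": [0,0,0]},
    {"grip": 180,"linear": [0.25,0,-7.2],"delta_rot": [0,0,0]},
    {"grip": 180,"linear": [0.25,0,-7.6],"delta_rot": [0,0,0]},
    {"grip": 180,"linear": [0.25,0,-7.6],"delta_rot": [0,0,0]},
  ],
)

```text
time: 12.6
ee_pos: [0.5087, -0.0911, 0.0266]
tcp_rot: [-180.0, 0.1, 8.1]
wrist_force: [-0.0, -0.0, 0.1]
opening: 0.0502
grasp_force: 52.1
```

Emit:
play_rows(
  targets=[
    {"grip": 180,"linear": [0,0,-0.15],"delta_rot": [0,0,0]},
    {"grip": 180,"linear": [0,0,-0.15],"delta_rot": [0,0,0]},
  ],
)

```text
time: 12.8
ee_pos: [0.5091, -0.0912, 0.0256]
tcp_rot: [-180.0, 0.0, 8.1]
wrist_force: [0.5, 0.2, -0.8]
opening: 0.0503
grasp_force: 52.1
```

Emit:
play_rows(
  targets=[
    {"grip": 180,"linear": [0,0,-0.1],"delta_rot": [0,0,0]},
    {"grip": 180,"linear": [0,0,-0.1],"delta_rot": [0,0,0]},
  ],
)

```text
time: 13.0
ee_pos: [0.509, -0.0912, 0.0245]
tcp_rot: [-180.0, 0.0, 8.1]
wrist_force: [-0.2, -0.9, 4.6]
opening: 0.05
grasp_force: 52.6
```

Emit:
play_rows(
  targets=[
    {"grip": 0,"linear": [0,0,0],"delta_rot": [0,0,0]},
    {"grip": 0,"linear": [0,0,0],"delta_rot": [0,0,0]},
    {"grip": 0,"linear": [0,0,0],"delta_rot": [0,0,0]},
    {"grip": 0,"linear": [0,0,1],"delta_rot": [0,0,0]},
    {"grip": 0,"linear": [0,0,5],"delta_rot": [0,0,0]},
    {"grip": 0,"linear": [-2,0,9],"delta_rot": [0,0,0]},
    {"grip": 0,"linear": [-5,0,13],"delta_rot": [0,0,0]},
    {"grip": 0,"linear": [-8,0,17],"delta_rot": [0,0,0]},
    {"grip": 0,"linear": [-8,0,17],"delta_rot": [0,0,0]},
  ],
)

```text
time: 13.9
ee_pos: [0.4278, -0.0914, 0.2003]
tcp_rot: [179.9, -0.3, 8.0]
wrist_force: [1.1, -0.2, 0.6]
opening: 0.0852
grasp_force: 0.0
```

```bash
cat > ped.py <<'E'
import sys
from h import *
zt=float(sys.argv[1]) # expected top
o=bot.get_obs(); print(np.round(o["ee_pos"],4),np.round(o["tcp_rot"],1),o["time"])
for n in("wrist","scene"):
    c=bot.camera(n); W=cloud(c); col=c["color"].astype(int); r,g,b=[col[...,i] for i in range(3)]; X,Y,Z=[W[...,i] for i in range(3)]
    k=(np.hypot(X-.4854,Y+.0937)<.06)&(Z>zt-.004)&(Z<zt+.006)&((r>1.25*b)); print(n,rect(W[k]) if k.sum()>20 else 0,k.sum(),np.percentile(Z[k],[5,50,95]).round(4))
    k=(np.hypot(X-.4854,Y+.0937)<.08)&(Z>.002)&(Z<.012)&(g>1.3*r); P=W[k]; 
    if k.sum(): print("foot",cv2.minEnclosingCircle((P[:,:2]*1000).astype(np.float32)))
if len(sys.argv)>2: save(c,sys.argv[2],[150,120,330,300],4)
k=(np.hypot(X-.654,Y+.054)<.09)&(Z>.031)&(Z<.045)&(r>2*g); print("wt",rect(W[k]) if k.sum()>5 else 0)
E
python3 ped.py .035
```

```text
[ 0.4278 -0.0914  0.2003] [179.9  -0.3   8. ] 13.9
wrist [484.7 -95.2  74.9  52.1   8.2] 4074 [0.0351 0.0363 0.0376]
foot ((485.3079833984375, -93.28413391113281), 45.182456970214844)
scene [485.1 -96.1  81.1  52.1   6.6] 503 [0.0325 0.035  0.0378]
foot ((487.0528564453125, -93.53147888183594), 45.60836410522461)
wt [656.5 -53.6  36.5  31.  -12.4]
```

Emit:
play_rows(
  targets=[
    {"grip": 255,"linear": [1,3,2],"delta_rot": [0,0,0.15]},
    {"grip": 255,"linear": [2,6,2],"delta_rot": [0,0,0.3]},
    {"grip": 255,"linear": [3,9,2],"delta_rot": [0,0,0.45]},
    {"grip": 255,"linear": [4,12,2],"delta_rot": [0,0,0.6]},
    {"grip": 255,"linear": [5,15,2],"delta_rot": [0,0,0.75]},
    {"grip": 255,"linear": [5.5,18,2],"delta_rot": [0,0,0.9]},
    {"grip": 255,"linear": [6,22,2],"delta_rot": [0,0,1.05]},
    {"grip": 255,"linear": [6.5,26,2],"delta_rot": [0,0,1.2]},
    {"grip": 255,"linear": [7,30,2],"delta_rot": [0,0,1.35]},
    {"grip": 255,"linear": [7.5,33,2],"delta_rot": [0,0,1.5]},
  ],
)

```text
time: 15.0
ee_pos: [0.5033, 0.2414, 0.2115]
tcp_rot: [-179.8, 0.1, 94.4]
wrist_force: [0.9, -1.3, -0.6]
opening: -0.0002
grasp_force: 0.0
```

Emit:
play_rows(
  targets=[
    {"grip": 255,"linear": [1,3,-1],"delta_rot": [0,0,0.15]},
    {"grip": 255,"linear": [1,7,-2],"delta_rot": [0,0,0.3]},
    {"grip": 255,"linear": [1,7,-2],"delta_rot": [0,0,0.45]},
    {"grip": 255,"linear": [1,7,-2],"delta_rot": [0,0,0.6]},
    {"grip": 255,"linear": [1,7,-2],"delta_rot": [0,0,0.75]},
    {"grip": 255,"linear": [1,7,-2],"delta_rot": [0,0,0.9]},
    {"grip": 255,"linear": [1,7,-2],"delta_rot": [0,0,1.05]},
    {"grip": 255,"linear": [1,7,-2],"delta_rot": [0,0,1.18]},
    {"grip": 255,"linear": [1,7,-2],"delta_rot": [0,0,1.18]},
  ],
)

```text
time: 15.9
ee_pos: [0.5133, 0.3091, 0.1917]
tcp_rot: [-179.9, 0.0, 161.7]
wrist_force: [0.1, 0.2, 0.2]
opening: 0.0
grasp_force: 0.0
```

```bash
python3 blk.py .4565 .3275 w5.png; python3 -c "
from h import *
print(np.round(bot.get_obs()['q']))"
```

```text
[0.5133 0.3091 0.1917] [-1.79852304e+02  1.16715408e-02  1.61725545e+02] [0.12186747 0.218028   0.22116502] 15.9
blk [455.  330.   97.5  73.3 -19.5] 7703
orange [414.  344.5  33.8] 595
lid [454.9 330.2  81.6  57.6 -19.8] 4478 z [0.0139 0.0333 0.0349]
normal [-0.001 -0.     1.   ] tilt 0.0 az -155.3 cent [454.  330.4  33.3] rng z 0.0305 0.0357
[31. 11. 13. 92. -0. 50.]
```

View pics/w5.png

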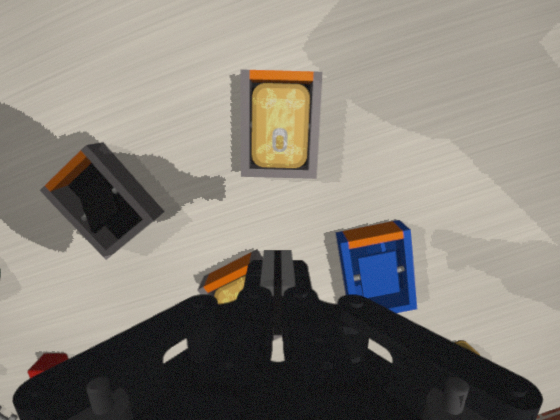

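Emit:
play_rows(
  targets=[
    {"grip": 255,"linear": [-4,1.5,-2],"delta_rot": [0,0,-0.02]},
    {"grip": 255,"linear": [-8.3,3,-4],"delta_rot": [0,0,-0.02]},
    {"grip": 255,"linear": [-8.3,3,-9],"delta_rot": [0,0,-0.02]},
    {"grip": 255,"linear": [-8.3,3,-13],"delta_rot": [0,0,-0.02]},
    {"grip": 255,"linear": [-8.3,3,-15.4],"delta_rot": [0,0,-0.02]},
    {"grip": 255,"linear": [-8.3,3,-16],"delta_rot": [0,0,-0.02]},
    {"grip": 255,"linear": [-8.3,3,-16.4],"delta_rot": [0,0,-0.02]},
    {"grip": 255,"linear": [-8.3,3,-16.8],"delta_rot": [0,0,-0.02]},
    {"grip": 255,"linear": [-8.3,3,-17.1],"delta_rot": [0,0,-0.02]},
    {"grip": 255,"linear": [-8.3,3,-17.4],"delta_rot": [0,0,-0.02]},
  ],
)

```text
time: 16.95
ee_pos: [0.4295, 0.3396, 0.0213]
tcp_rot: [180.0, -0.0, 160.4]
wrist_force: [-12.6, 0.1, 6.8]
opening: -0.0003
grasp_force: 6.3
```

Emit:
play_rows(
  targets=[
    {"grip": 255,"linear": [0,0,0],"delta_rot": [0,0,0]},
  ],
)

```text
time: 17.05
ee_pos: [0.4295, 0.3396, 0.0209]
tcp_rot: [180.0, -0.0, 160.4]
wrist_force: [-9.8, 0.6, 5.6]
opening: -0.0004
grasp_force: 4.8
```

Emit:
play_rows(
  targets=[
    {"grip": 255,"linear": [0.1,0,-0.2],"delta_rot": [0,0,0]},
    {"grip": 255,"linear": [0.1,0,-0.4],"delta_rot": [0,0,0]},
    {"grip": 255,"linear": [0.1,0,-0.4],"delta_rot": [0,0,0]},
  ],
)

```text
time: 17.35
ee_pos: [0.4298, 0.3398, 0.0202]
tcp_rot: [179.9, -0.1, 160.4]
wrist_force: [-26.7, -7.0, 34.8]
opening: -0.0002
grasp_force: 20.4
```

Hard stop reached. Retreat to the view pose and open.

Emit:
play_rows(
  targets=[
    {"grip": 255,"linear": [0,0,2],"delta_rot": [0,0,0]},
    {"grip": 255,"linear": [0,0,7],"delta_rot": [0,0,0]},
    {"grip": 0,"linear": [2,-0.5,12],"delta_rot": [0,0,0]},
    {"grip": 0,"linear": [6,-2,16],"delta_rot": [0,0,0]},
    {"grip": 0,"linear": [8.3,-3,17.7],"delta_rot": [0,0,0]},
    {"grip": 0,"linear": [8.3,-3,17.7],"delta_rot": [0,0,0]},
  ],
)

```text
time: 17.95
ee_pos: [0.519, 0.3083, 0.198]
tcp_rot: [179.7, 0.5, 160.2]
wrist_force: [-0.4, 0.9, 0.5]
opening: 0.0583
grasp_force: 0.0
```

```bash
cat >> blk.py <<'E'
# grasp plan: lid top centre from its ends along slope
if np.degrees(np.arccos(n[2]))>20:
    u=-n*n[2]; u[2]=1-n[2]**2; u/=np.linalg.norm(u); a=(L*1000)@u; lo,hi=np.percentile(a,[.5,99.5]); v=np.cross(n,u); b=(L*1000)@v
    w=np.percentile(b,[.5,99.5]); C=u*(hi-38)+v*w.mean()+n*(np.median((L*1000)@n)); print("len",hi-lo,"wid",w[1]-w[0],"topcentre",C.round(1),"u",u.round(3))
    q=C+24*u-10.5*n; pre=q+50*n
    print("grasp TCP",q.round(1),"pre",pre.round(1),"d_pre_cm",(pre/10-np.array(o["ee_pos"])*100).round(2),"rotvec",(-v*np.arccos(n[2])).round(3))
E
python3 blk.py .455 .330
```

```text
[0.519  0.3083 0.198 ] [179.68492239   0.47114277 160.19921026] [-0.35887299  0.93248421  0.47741019] 17.95
blk [455.  330.1  97.2  73.5 -19.3] 3970
orange [413.6 344.3  32.9] 579
lid [445.2 333.7  76.   57.5 -19.8] 3681 z [0.0108 0.0322 0.0517]
normal [-0.53   0.19   0.827] tilt 34.2 az 160.3 cent [450.9 332.8  32.3] rng z 0.01 0.053
len 74.33354263797429 wid 51.544465781473264 topcentre [448.9 333.5  30.9] u [ 0.778 -0.279  0.563]
grasp TCP [473.2 324.8  35.7] pre [446.7 334.3  77. ] d_pre_cm [ -7.23   2.6  -12.09] rotvec [-0.202 -0.563  0.   ]
```

Emit:
play_rows(
  targets=[
    {"grip": 0,"linear": [-2,0.7,-1],"delta_rot": [-0.05,-0.14,0]},
    {"grip": 0,"linear": [-4,1.4,-4],"delta_rot": [-0.1,-0.28,0]},
    {"grip": 0,"linear": [-6,2.1,-8],"delta_rot": [-0.15,-0.42,0]},
    {"grip": 0,"linear": [-7.3,2.6,-12],"delta_rot": [-0.202,-0.563,0]},
    {"grip": 0,"linear": [-7.3,2.6,-12],"delta_rot": [-0.202,-0.563,0]},
    {"grip": 0,"linear": [-7.3,2.6,-12],"delta_rot": [-0.202,-0.563,0]},
    {"grip": 0,"linear": [-7.3,2.6,-12],"delta_rot": [-0.202,-0.563,0]},
  ],
)

```text
time: 18.7
ee_pos: [0.4423, 0.3363, 0.0747]
tcp_rot: [179.9, 34.4, 160.3]
wrist_force: [-0.4, 0.6, 1.5]
opening: 0.0856
grasp_force: 0.0
```

```bash
cat > st.py <<'E'
import sys
from h import *
from scipy.spatial.transform import Rotation as R
o=bot.get_obs(); p=np.array(o["ee_pos"])*1000; print(p.round(1),R.from_euler("xyz",o["tcp_rot"],degrees=True).as_matrix().round(3).tolist(),o["opening"],np.round(o["q"]))
if len(sys.argv)>3: print("d cm",((np.array(list(map(float,sys.argv[1:4])))-p)/10).round(2))
E
python3 st.py 473.2 324.8 35.7
```

```text
[442.3 336.3  74.7] [[-0.777, 0.335, 0.533], [0.278, 0.942, -0.188], [-0.565, 0.002, -0.825]] 0.08563627423740022 [ 53.  -6. -24.  61. -33.  70.]
d cm [ 3.09 -1.15 -3.9 ]
```

Emit:
play_rows(
  targets=[
    {"grip": 0,"linear": [1.5,-0.6,-1.9],"delta_rot": [0,0,0]},
    {"grip": 0,"linear": [3.0,-1.1,-3.6],"delta_rot": [0,0,0]},
    {"grip": 0,"linear": [3.0,-1.1,-3.6],"delta_rot": [0,0,0]},
    {"grip": 0,"linear": [3.0,-1.1,-3.6],"delta_rot": [0,0,0]},
  ],
)

```text
time: 19.1
ee_pos: [0.473, 0.3242, 0.0386]
tcp_rot: [180.0, 34.4, 160.2]
wrist_force: [0.5, 0.3, 0.0]
opening: 0.0856
grasp_force: 0.0
```

Emit:
play_rows(
  targets=[
    {"grip": 0,"linear": [0.1,0,-0.2],"delta_rot": [0,0,0]},
    {"grip": 180,"linear": [0.1,0,-0.2],"delta_rot": [0,0,0]},
    {"grip": 180,"linear": [0.1,0,-0.2],"delta_rot": [0,0,0]},
    {"grip": 180,"linear": [0.1,0,-0.2],"delta_rot": [0,0,0]},
    {"grip": 180,"linear": [0.1,0,-0.2],"delta_rot": [0,0,0]},
    {"grip": 180,"linear": [0.1,0,-0.2],"delta_rot": [0,0,0]},
  ],
)

```text
time: 19.7
ee_pos: [0.4725, 0.3244, 0.0352]
tcp_rot: [-179.9, 34.4, 160.5]
wrist_force: [-3.0, 0.6, 5.8]
opening: 0.0501
grasp_force: 51.1
```

Emit:
play_rows(
  targets=[
    {"grip": 180,"linear": [0,0,2],"delta_rot": [0,0,0]},
    {"grip": 180,"linear": [0,0,5],"delta_rot": [0,0,0]},
    {"grip": 180,"linear": [0,0,9],"delta_rot": [0,0,0]},
    {"grip": 180,"linear": [0.3,-2,11],"delta_rot": [0.05,0.14,0]},
    {"grip": 180,"linear": [0.6,-6,11],"delta_rot": [0.1,0.28,0]},
    {"grip": 180,"linear": [1,-10,11],"delta_rot": [0.15,0.42,0]},
    {"grip": 180,"linear": [1.5,-14,11],"delta_rot": [0.202,0.565,0]},
    {"grip": 180,"linear": [2,-18,11],"delta_rot": [0.202,0.565,0]},
    {"grip": 180,"linear": [2.5,-22,11],"delta_rot": [0.202,0.565,0]},
    {"grip": 180,"linear": [2.5,-22,11],"delta_rot": [0.202,0.565,0]},
  ],
)

```text
time: 20.7
ee_pos: [0.4978, 0.0999, 0.1439]
tcp_rot: [-179.8, -0.0, 160.2]
wrist_force: [0.1, -0.1, -0.1]
opening: 0.0504
grasp_force: 51.8
```

Emit:
play_rows(
  targets=[
    {"grip": 180,"linear": [0.3,-4,0],"delta_rot": [0,0,0.1]},
    {"grip": 180,"linear": [0.6,-8,0],"delta_rot": [0,0,0.2]},
    {"grip": 180,"linear": [0.8,-12,-1],"delta_rot": [0,0,0.3]},
    {"grip": 180,"linear": [1,-16,-2],"delta_rot": [0,0,0.4]},
    {"grip": 180,"linear": [1.1,-19.4,-3],"delta_rot": [0,0,0.48]},
    {"grip": 180,"linear": [1.1,-19.4,-4],"delta_rot": [0,0,0.48]},
    {"grip": 180,"linear": [1.1,-19.4,-4],"delta_rot": [0,0,0.48]},
  ],
)

```text
time: 21.4
ee_pos: [0.5076, -0.09, 0.1029]
tcp_rot: [-180.0, -0.1, -172.1]
wrist_force: [0.4, -0.6, -0.5]
opening: 0.0501
grasp_force: 51.9
```

```bash
sed -i 's/yaw=np.radians(o\["tcp_rot"\]\[2\])/yaw=np.radians(o["tcp_rot"][2]); yaw=np.arctan(np.tan(yaw))/' hand.py; python3 hand.py; python3 ped.py .035; python3 - <<'E'
from h import *
c=bot.camera("wrist");save(c,"w6.png")
E
```

```text
[ 0.5076 -0.09    0.1029] [-1.800e+02 -1.000e-01 -1.721e+02] 0.05010387369130503 [ 0.4 -0.6 -0.5]
side 245 s [-61.5  -9.5] t [-26.9  26.9] z [107.9 110.6 112.6] rect [472.3 -94.   56.9  51.8 -89.2]
scene 392 s [-51.8  15.2] t [-21.8  24.5] z [108.7 113.  116.1] rect [488.9 -94.5  70.7  53.    3.2]
[ 0.5083 -0.0891  0.1045] [-180.   -0. -172.] 21.5
wrist [449.7 -99.6  48.    5.9 -82. ] 592 [0.035  0.0361 0.0372]
foot ((456.4221496582031, -98.29622650146484), 34.132102966308594)
scene [485.9 -95.6  76.5  52.7   6.2] 467 [0.0321 0.0349 0.0374]
foot ((487.3132629394531, -94.5869369506836), 44.147705078125)
wt [656.3 -53.6  36.8  31.  -13.1]
```

View pics/w6.png

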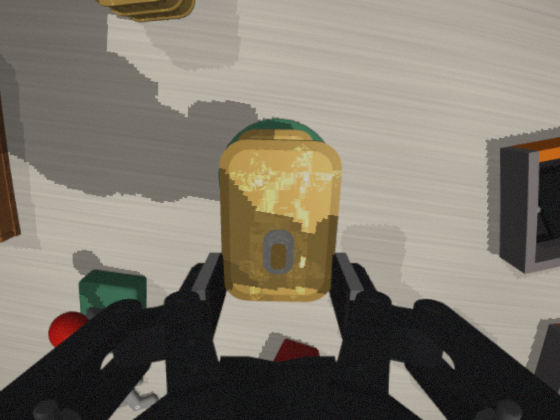

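The second lid is held level (wrist px 280,220), above the first. Lower it.

Emit:
play_rows(
  targets=[
    {"grip": 180,"linear": [0,-0.15,-3],"delta_rot": [0,0,0]},
    {"grip": 180,"linear": [0,-0.15,-6],"delta_rot": [0,0,0]},
    {"grip": 180,"linear": [0,-0.15,-7.0],"delta_rot": [0,0,0]},
    {"grip": 180,"linear": [0,-0.15,-7.0],"delta_rot": [0,0,0]},
    {"grip": 180,"linear": [0,-0.15,-7.0],"delta_rot": [0,0,0]},
  ],
)

```text
time: 22.15
ee_pos: [0.509, -0.0914, 0.0358]
tcp_rot: [-179.9, 0.1, -172.0]
wrist_force: [-0.2, 0.2, 0.5]
opening: 0.0504
grasp_force: 52.0
```

Emit:
play_rows(
  targets=[
    {"grip": 180,"linear": [0,0,-0.1],"delta_rot": [0,0,0]},
    {"grip": 180,"linear": [0,0,-0.1],"delta_rot": [0,0,0]},
  ],
)

```text
time: 22.35
ee_pos: [0.509, -0.0916, 0.0345]
tcp_rot: [-179.9, 0.1, -172.0]
wrist_force: [-0.0, 0.1, 0.2]
opening: 0.0501
grasp_force: 52.0
```

Emit:
play_rows(
  targets=[
    {"grip": 180,"linear": [-0.05,0.05,-0.2],"delta_rot": [0,0,0]},
    {"grip": 180,"linear": [-0.05,0.05,-0.3],"delta_rot": [0,0,0]},
    {"grip": 180,"linear": [-0.05,0.05,-0.3],"delta_rot": [0,0,0]},
  ],
)

```text
time: 22.65
ee_pos: [0.5084, -0.0911, 0.0317]
tcp_rot: [-179.9, 0.1, -172.0]
wrist_force: [-2.2, 1.5, 7.9]
opening: 0.0501
grasp_force: 56.0
```

Emit:
play_rows(
  targets=[
    {"grip": 180,"linear": [0,0,-0.1],"delta_rot": [0,0,0]},
    {"grip": 180,"linear": [0,0,-0.1],"delta_rot": [0,0,0]},
  ],
)

```text
time: 22.85
ee_pos: [0.5086, -0.0912, 0.0307]
tcp_rot: [-179.9, 0.1, -172.0]
wrist_force: [-0.9, 0.1, 8.0]
opening: 0.0499
grasp_force: 57.6
```

Emit:
play_rows(
  targets=[
    {"grip": 0,"linear": [0,0,0],"delta_rot": [0,0,0]},
    {"grip": 0,"linear": [0,0,0],"delta_rot": [0,0,0]},
    {"grip": 0,"linear": [0,0,0],"delta_rot": [0,0,0]},
    {"grip": 0,"linear": [0,0,1],"delta_rot": [0,0,0]},
    {"grip": 0,"linear": [0,0,5],"delta_rot": [0,0,0]},
    {"grip": 0,"linear": [1,0,9],"delta_rot": [0,0,0]},
    {"grip": 0,"linear": [2,0,13],"delta_rot": [0,0,0]},
    {"grip": 0,"linear": [3.5,0.5,16.5],"delta_rot": [0,0,0]},
    {"grip": 0,"linear": [3.5,0.5,16.5],"delta_rot": [0,0,0]},
  ],
)

```text
time: 23.75
ee_pos: [0.5457, -0.086, 0.2003]
tcp_rot: [-179.8, 0.4, -172.0]
wrist_force: [-0.5, -0.7, 1.3]
opening: 0.0852
grasp_force: 0.0
```

```bash
python3 ped.py .040; python3 - <<'E'
from h import *
c=bot.camera("wrist"); save(c,"w7.png",[150,20,430,260],2.5)
W=cloud(c);X,Y,Z=[W[...,i] for i in range(3)]
for lo,hi in((.031,.0375),(.0375,.045)):
    k=(np.hypot(X-.4854,Y+.0937)<.055)&(Z>lo)&(Z<hi); print(lo,k.sum(),rect(W[k]))
E
```

```text
[ 0.5457 -0.086   0.2003] [-179.8    0.4 -172. ] 23.75
wrist [484.6 -93.8  76.6  52.5   7. ] 4387 [0.0401 0.0413 0.0425]
foot ((485.39788818359375, -93.29825592041016), 45.31166076660156)
scene [485.4 -95.5  79.1  52.3   6. ] 509 [0.0373 0.0401 0.0426]
foot ((488.74713134765625, -93.13255310058594), 45.614830017089844)
wt [656.  -53.6  35.6  31.  -12.9]
0.031 3 [ 4.577e+02 -1.234e+02  3.600e+00  3.000e-01 -6.800e+00]
0.0375 4703 [484.6 -93.8  76.4  52.4   6.7]
```

View pics/w7.png

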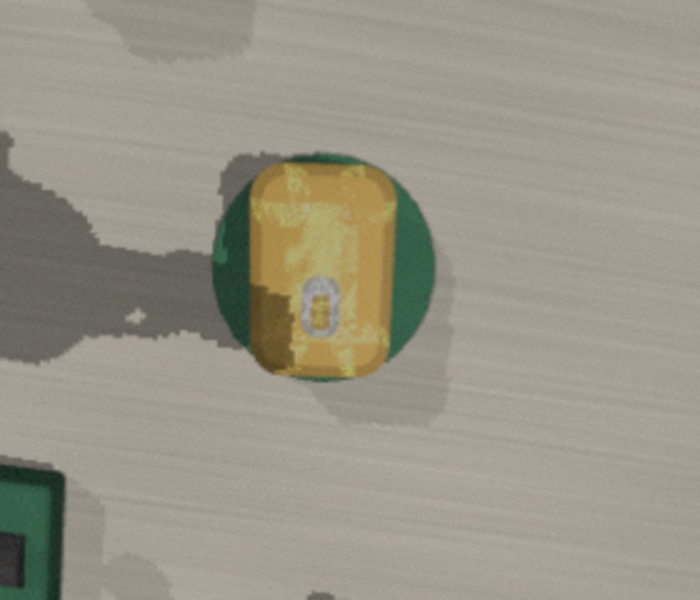

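The stack of two is neat at crop (320,270). Next is block C; the weight hasn't moved.

Emit:
play_rows(
  targets=[
    {"grip": 255,"linear": [1,5,0],"delta_rot": [0,0,0.04]},
    {"grip": 255,"linear": [2,10,0],"delta_rot": [0,0,0.04]},
    {"grip": 255,"linear": [4,14.5,0],"delta_rot": [0,0,0.04]},
    {"grip": 255,"linear": [6,19,0],"delta_rot": [0,0,0.04]},
    {"grip": 255,"linear": [8,23,0],"delta_rot": [0,0,0.04]},
    {"grip": 255,"linear": [9.5,27,0],"delta_rot": [0,0,0.04]},
    {"grip": 255,"linear": [11.4,31,0],"delta_rot": [0,0,0.04]},
    {"grip": 255,"linear": [11.4,32.6,0],"delta_rot": [0,0,0.04]},
    {"grip": 255,"linear": [11.4,32.6,0],"delta_rot": [0,0,0.04]},
  ],
)

```text
time: 24.8
ee_pos: [0.656, 0.2418, 0.192]
tcp_rot: [-179.9, -0.2, -169.6]
wrist_force: [-0.2, -0.2, -0.6]
opening: -0.0004
grasp_force: 0.0
```

```bash
python3 blk.py .6315 .2346 w8.png; python3 st.py
```

```text
[0.656  0.2418 0.192 ] [-179.90449006   -0.21432914 -169.58570544] [-0.2137647  -0.2212061  -0.55799533] 24.8
blk [631.6 236.1  96.5  73.4  10.4] 7039
orange [587.3 227.5  33. ] 480
lid [630.8 236.   82.3  57.4  10.4] 4031 z [0.017  0.0333 0.035 ]
normal [-0.003 -0.001  1.   ] tilt 0.2 az -163.5 cent [628.3 235.8  33.3] rng z 0.0307 0.0359
[656.1 240.3 192.8] [[-0.984, -0.18, -0.002], [-0.18, 0.984, -0.002], [0.003, -0.002, -1.0]] 0.00018958643574434414 [20. 26. 32. 96. -0. 10.]
```

View pics/w8.png

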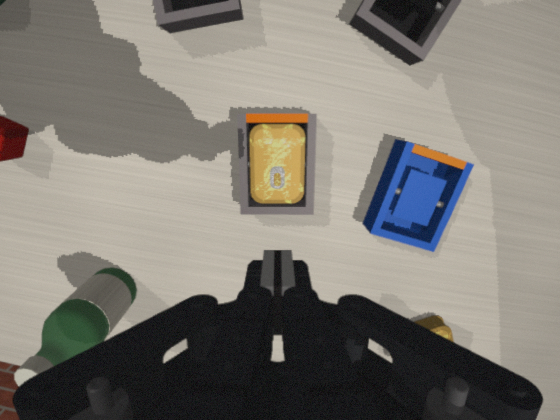

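Block C, grey with a lid, is at (278,165); the blue decoy is at (418,195). Press it.

Emit:
play_rows(
  targets=[
    {"grip": 255,"linear": [-2.5,-0.5,-3],"delta_rot": [0,0,0]},
    {"grip": 255,"linear": [-5.0,-0.9,-6],"delta_rot": [0,0,0]},
    {"grip": 255,"linear": [-5.0,-0.9,-10],"delta_rot": [0,0,0]},
    {"grip": 255,"linear": [-5.0,-0.9,-14],"delta_rot": [0,0,0]},
    {"grip": 255,"linear": [-5.0,-0.9,-15.5],"delta_rot": [0,0,0]},
    {"grip": 255,"linear": [-5.0,-0.9,-16.1],"delta_rot": [0,0,0]},
    {"grip": 255,"linear": [-5.0,-0.9,-16.6],"delta_rot": [0,0,0]},
    {"grip": 255,"linear": [-5.0,-0.9,-17],"delta_rot": [0,0,0]},
    {"grip": 255,"linear": [-5.0,-0.9,-17.4],"delta_rot": [0,0,0]},
    {"grip": 255,"linear": [-5.0,-0.9,-17.4],"delta_rot": [0,0,0]},
  ],
)

```text
time: 25.85
ee_pos: [0.6062, 0.2304, 0.0221]
tcp_rot: [-179.9, -0.1, -169.7]
wrist_force: [-7.6, -2.3, 1.7]
opening: 0.0001
grasp_force: 3.4
```

Emit:
play_rows(
  targets=[
    {"grip": 255,"linear": [0,0,-0.2],"delta_rot": [0,0,0]},
    {"grip": 255,"linear": [0,0,-0.2],"delta_rot": [0,0,0]},
  ],
)

```text
time: 26.05
ee_pos: [0.6064, 0.2304, 0.0218]
tcp_rot: [-179.9, -0.0, -169.7]
wrist_force: [-13.5, -4.9, 11.7]
opening: 0.0004
grasp_force: 8.9
```

Emit:
play_rows(
  targets=[
    {"grip": 255,"linear": [0,0,-0.1],"delta_rot": [0,0,0]},
    {"grip": 255,"linear": [0,0,-0.1],"delta_rot": [0,0,0]},
    {"grip": 255,"linear": [0,0,2],"delta_rot": [0,0,0]},
    {"grip": 255,"linear": [0,0,7],"delta_rot": [0,0,0]},
    {"grip": 0,"linear": [2,0.5,12],"delta_rot": [0,0,0]},
    {"grip": 0,"linear": [5,1,16],"delta_rot": [0,0,0]},
    {"grip": 0,"linear": [5,1,17.4],"delta_rot": [0,0,0]},
    {"grip": 0,"linear": [5,1,17.4],"delta_rot": [0,0,0]},
    {"grip": 0,"linear": [5,1,17.4],"delta_rot": [0,0,0]},
  ],
)

```text
time: 26.95
ee_pos: [0.6574, 0.2408, 0.1936]
tcp_rot: [-179.9, 0.1, -169.7]
wrist_force: [-0.1, 0.1, -0.6]
opening: 0.0724
grasp_force: 0.0
```

```bash
python3 blk.py .6315 .236
```

```text
[0.6574 0.2408 0.1936] [-1.79947254e+02  1.19363841e-01 -1.69749566e+02] [-0.12707418  0.0890894  -0.64127649] 26.95
blk [631.2 236.1  96.6  73.5  10.5] 3669
orange [587.7 227.4  33.2] 488
lid [626.6 235.3  71.6  57.2  10.2] 3733 z [0.0109 0.0325 0.053 ]
normal [-0.554 -0.102  0.826] tilt 34.3 az -169.5 cent [627.  236.   32.8] rng z 0.01 0.0541
len 75.53635445637372 wid 51.56562138597616 topcentre [625.9 235.8  32. ] u [0.812 0.15  0.564]
grasp TCP [651.2 240.5  36.8] pre [623.5 235.3  78.1] d_pre_cm [ -3.39  -0.55 -11.55] rotvec [ 0.109 -0.589 -0.   ]
```

Emit:
play_rows(
  targets=[
    {"grip": 0,"linear": [-1,-0.1,-1],"delta_rot": [0.027,-0.147,0]},
    {"grip": 0,"linear": [-2,-0.3,-4],"delta_rot": [0.054,-0.294,0]},
    {"grip": 0,"linear": [-3,-0.5,-8],"delta_rot": [0.08,-0.44,0]},
    {"grip": 0,"linear": [-3.4,-0.55,-11.5],"delta_rot": [0.109,-0.589,0]},
    {"grip": 0,"linear": [-3.4,-0.55,-11.5],"delta_rot": [0.109,-0.589,0]},
    {"grip": 0,"linear": [-3.4,-0.55,-11.5],"delta_rot": [0.109,-0.589,0]},
    {"grip": 0,"linear": [-3.4,-0.55,-11.5],"delta_rot": [0.109,-0.589,0]},
  ],
)

```text
time: 27.7
ee_pos: [0.6114, 0.2309, 0.0615]
tcp_rot: [-179.7, 33.3, -169.6]
wrist_force: [-0.5, -0.9, -1.8]
opening: 0.0854
grasp_force: 0.0
```

```bash
python3 st.py 651.2 240.5 37.5
```

```text
[611.4 230.9  61.5] [[-0.822, -0.179, 0.541], [-0.151, 0.984, 0.095], [-0.55, -0.004, -0.835]] 0.08541965880434882 [ 24. -10. -31.  36.  -8.  11.]
d cm [ 3.98  0.96 -2.4 ]
```

Emit:
play_rows(
  targets=[
    {"grip": 0,"linear": [0,0,0],"delta_rot": [0,0,0]},
    {"grip": 0,"linear": [0,0,0],"delta_rot": [0,0,0]},
    {"grip": 0,"linear": [0,0,0],"delta_rot": [0,0,0]},
  ],
)

```text
time: 28.0
ee_pos: [0.6252, 0.2363, 0.0808]
tcp_rot: [179.9, 34.5, -169.8]
wrist_force: [1.0, 0.4, -0.4]
opening: 0.0856
grasp_force: 0.0
```

```bash
python3 st.py 651.2 240.5 37.5
```

```text
[625.2 236.3  80.8] [[-0.811, -0.178, 0.557], [-0.145, 0.984, 0.103], [-0.567, 0.002, -0.824]] 0.08556883231066326 [ 24. -10. -29.  37.  -8.  11.]
d cm [ 2.6   0.42 -4.33]
```

Settled. Approach.

Emit:
play_rows(
  targets=[
    {"grip": 0,"linear": [1.3,0.2,-2.1],"delta_rot": [0,0,0]},
    {"grip": 0,"linear": [2.5,0.4,-3.8],"delta_rot": [0,0,0]},
    {"grip": 0,"linear": [2.6,0.4,-4.2],"delta_rot": [0,0,0]},
    {"grip": 0,"linear": [2.6,0.4,-4.2],"delta_rot": [0,0,0]},
    {"grip": 0,"linear": [2.6,0.4,-4.2],"delta_rot": [0,0,0]},
  ],
)

```text
time: 28.5
ee_pos: [0.6496, 0.2397, 0.0368]
tcp_rot: [179.9, 34.4, -169.8]
wrist_force: [1.1, 0.4, -0.5]
opening: 0.0856
grasp_force: 0.0
```

Emit:
play_rows(
  targets=[
    {"grip": 180,"linear": [0.1,0,0],"delta_rot": [0,0,0]},
    {"grip": 180,"linear": [0.1,0,0],"delta_rot": [0,0,0]},
    {"grip": 180,"linear": [0.1,0,0],"delta_rot": [0,0,0]},
    {"grip": 180,"linear": [0.1,0,0],"delta_rot": [0,0,0]},
    {"grip": 180,"linear": [0.1,0,0],"delta_rot": [0,0,0]},
  ],
)

```text
time: 29.0
ee_pos: [0.6503, 0.2396, 0.0365]
tcp_rot: [179.9, 34.4, -169.8]
wrist_force: [-3.5, -1.6, 5.8]
opening: 0.0502
grasp_force: 51.3
```

Emit:
play_rows(
  targets=[
    {"grip": 180,"linear": [0,0,2],"delta_rot": [0,0,0]},
    {"grip": 180,"linear": [0,0,5],"delta_rot": [0,0,0]},
    {"grip": 180,"linear": [0,0,9],"delta_rot": [0,0,0]},
    {"grip": 180,"linear": [-1,-2,11],"delta_rot": [-0.027,0.147,0]},
    {"grip": 180,"linear": [-3,-6,11],"delta_rot": [-0.054,0.294,0]},
    {"grip": 180,"linear": [-5,-10,11],"delta_rot": [-0.08,0.44,0]},
    {"grip": 180,"linear": [-7,-14,11],"delta_rot": [-0.109,0.591,0]},
    {"grip": 180,"linear": [-9,-18,11],"delta_rot": [-0.109,0.591,0]},
    {"grip": 180,"linear": [-11,-22,11],"delta_rot": [-0.109,0.591,0]},
    {"grip": 180,"linear": [-11,-22,11],"delta_rot": [-0.109,0.591,0]},
  ],
)

```text
time: 30.0
ee_pos: [0.5384, 0.0158, 0.1449]
tcp_rot: [-179.9, -0.2, -170.0]
wrist_force: [0.4, 0.5, -0.4]
opening: 0.05
grasp_force: 52.0
```

Emit:
play_rows(
  targets=[
    {"grip": 180,"linear": [-1,-4,-1],"delta_rot": [0,0,-0.04]},
    {"grip": 180,"linear": [-2,-8,-3],"delta_rot": [0,0,-0.04]},
    {"grip": 180,"linear": [-3.2,-11,-4],"delta_rot": [0,0,-0.04]},
    {"grip": 180,"linear": [-3.2,-11,-4],"delta_rot": [0,0,-0.04]},
    {"grip": 180,"linear": [-3.2,-11,-4],"delta_rot": [0,0,-0.04]},
    {"grip": 180,"linear": [-3.2,-11,-4],"delta_rot": [0,0,-0.04]},
  ],
)

```text
time: 30.6
ee_pos: [0.5085, -0.0899, 0.106]
tcp_rot: [-179.9, -0.1, -172.0]
wrist_force: [-0.4, 0.3, -0.7]
opening: 0.05
grasp_force: 52.1
```

```bash
python3 hand.py; python3 ped.py .040
```

```text
[ 0.5085 -0.0899  0.106 ] [-1.799e+02 -1.000e-01 -1.720e+02] 0.04996599676997341 [-0.4  0.3 -0.7]
side 241 s [-61.4 -10. ] t [-27.7  25.7] z [110.7 113.  114.8] rect [472.2 -94.7  60.2  52.  -89.5]
scene 395 s [-52.6  15.5] t [-21.8  24.1] z [110.3 114.6 117.7] rect [489.1 -91.1  74.4  44.8   2. ]
[ 0.5085 -0.0897  0.1059] [-1.799e+02 -1.000e-01 -1.720e+02] 30.7
wrist [449.5 -98.7  47.9   5.7 -82. ] 584 [0.039  0.041  0.0422]
foot ((455.7137756347656, -97.48660278320312), 33.491004943847656)
scene [490.1 -94.7  71.1  52.3   7.6] 448 [0.0372 0.0401 0.0427]
foot ((487.136962890625, -93.3466567993164), 44.670406341552734)
wt [656.  -53.5  36.5  31.  -12.2]
```

Emit:
play_rows(
  targets=[
    {"grip": 180,"linear": [0,-0.12,-3],"delta_rot": [0,0,0]},
    {"grip": 180,"linear": [0,-0.12,-5.5],"delta_rot": [0,0,0]},
    {"grip": 180,"linear": [0,-0.12,-6.5],"delta_rot": [0,0,0]},
    {"grip": 180,"linear": [0,-0.12,-6.5],"delta_rot": [0,0,0]},
    {"grip": 180,"linear": [0,-0.12,-6.6],"delta_rot": [0,0,0]},
  ],
)

```text
time: 31.3
ee_pos: [0.5085, -0.0916, 0.0406]
tcp_rot: [-179.9, -0.0, -172.0]
wrist_force: [-0.2, -0.5, 0.1]
opening: 0.05
grasp_force: 52.1
```

Emit:
play_rows(
  targets=[
    {"grip": 180,"linear": [0,0,-0.1],"delta_rot": [0,0,0]},
    {"grip": 180,"linear": [0,0,-0.1],"delta_rot": [0,0,0]},
  ],
)

```text
time: 31.5
ee_pos: [0.5085, -0.0919, 0.0394]
tcp_rot: [-179.9, -0.0, -172.0]
wrist_force: [0.0, -0.3, -0.6]
opening: 0.0503
grasp_force: 52.1
```

Emit:
play_rows(
  targets=[
    {"grip": 180,"linear": [0,0,-0.1],"delta_rot": [0,0,0]},
    {"grip": 180,"linear": [0,0,-0.1],"delta_rot": [0,0,0]},
  ],
)

```text
time: 31.7
ee_pos: [0.508, -0.0918, 0.0377]
tcp_rot: [-179.9, -0.1, -172.0]
wrist_force: [-0.0, 0.4, -1.5]
opening: 0.0499
grasp_force: 52.1
```

Emit:
play_rows(
  targets=[
    {"grip": 180,"linear": [0,0.06,-0.1],"delta_rot": [0,0,0]},
    {"grip": 180,"linear": [0,0.06,-0.1],"delta_rot": [0,0,0]},
  ],
)

```text
time: 31.9
ee_pos: [0.5081, -0.0914, 0.037]
tcp_rot: [-179.9, -0.1, -172.0]
wrist_force: [-0.6, -1.7, 3.9]
opening: 0.0504
grasp_force: 54.7
```

Emit:
play_rows(
  targets=[
    {"grip": 180,"linear": [0,0,-0.05],"delta_rot": [0,0,0]},
    {"grip": 180,"linear": [0,0,-0.05],"delta_rot": [0,0,0]},
  ],
)

```text
time: 32.1
ee_pos: [0.5082, -0.0914, 0.0368]
tcp_rot: [-179.9, -0.1, -172.0]
wrist_force: [-1.9, -2.3, 6.6]
opening: 0.0499
grasp_force: 56.3
```

Emit:
play_rows(
  targets=[
    {"grip": 0,"linear": [0,0,0],"delta_rot": [0,0,0]},
    {"grip": 0,"linear": [0,0,0],"delta_rot": [0,0,0]},
    {"grip": 0,"linear": [0,0,0],"delta_rot": [0,0,0]},
    {"grip": 0,"linear": [0,0,1],"delta_rot": [0,0,0]},
    {"grip": 0,"linear": [0,0,5],"delta_rot": [0,0,0]},
    {"grip": 0,"linear": [1,0,9],"delta_rot": [0,0,0]},
    {"grip": 0,"linear": [2,0,13],"delta_rot": [0,0,0]},
    {"grip": 0,"linear": [3.5,0.5,16],"delta_rot": [0,0,0]},
    {"grip": 0,"linear": [3.5,0.5,16],"delta_rot": [0,0,0]},
  ],
)

```text
time: 33.0
ee_pos: [0.5455, -0.086, 0.2011]
tcp_rot: [-179.8, 0.3, -172.0]
wrist_force: [0.6, 0.1, 0.1]
opening: 0.0856
grasp_force: 0.0
```

```bash
python3 ped.py .045; python3 - <<'E'
from h import *
for n in("wrist","scene","side"):
    c=bot.camera(n);col=c["color"].astype(int); r,g,b=[col[...,i] for i in range(3)]
    W=cloud(c);X,Y,Z=[W[...,i] for i in range(3)]
    if n=="wrist":
        save(c,"w9.png",[150,20,430,260],2.5)
        for lo,hi in((.031,.0425),(.0425,.05)):
            k=(np.hypot(X-.4854,Y+.0937)<.055)&(Z>lo)&(Z<hi); print(lo,k.sum(),rect(W[k]) if k.sum()>5 else 0)
    else:
        k=(X>.52)&(X<.8)&(Y>-.19)&(Y<.1)&(Z>.01)&(Z<.05)&(r>2*g)&(r>60); T=W[k&(Z>.031)]; print(n,"wt all",(W[k].mean(0)*1e3).round(),rect(T),len(T),T[:,2].max())
E
```

```text
[ 0.5455 -0.086   0.2011] [-179.8    0.3 -172. ] 33.0
wrist [484.5 -94.1  76.3  52.7   6.9] 4493 [0.0451 0.0463 0.0475]
foot ((485.03399658203125, -93.2721176147461), 45.16480255126953)
scene [485.3 -96.   81.6  52.5   7.7] 514 [0.0422 0.045  0.0477]
foot ((486.80511474609375, -94.66270446777344), 44.46383285522461)
wt [655.2 -53.3  36.   31.1 -11.8]
0.031 15 [474.4 -68.9  41.8   1.2   8.1]
0.0425 4801 [484.5 -94.6  76.5  52.2   7.1]
scene wt all [656. -53.  35.] [655.2 -53.5  35.7  31.1 -12.7] 191 0.03918315318785093
side wt all [651. -62.  27.] [653.  -55.   34.8  34.5  76. ] 99 0.036933969555751456
```

View pics/w9.png

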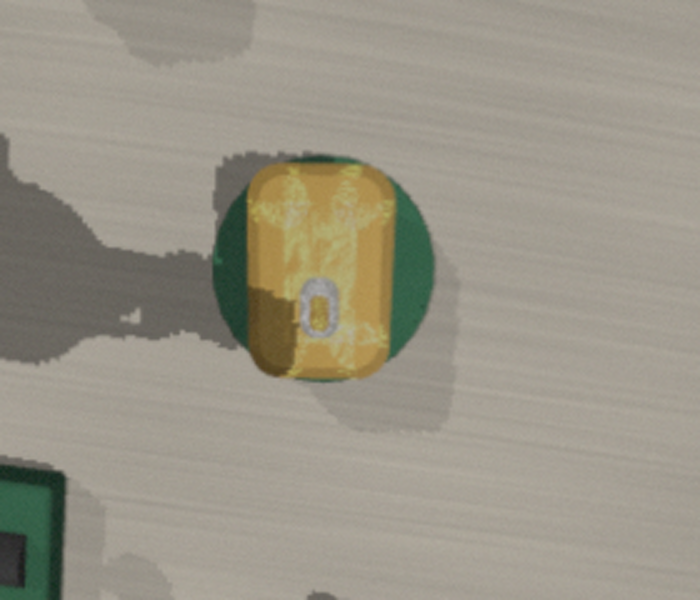

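Three lids are neatly stacked (crop 320,270). Now go above the weight.

Emit:
play_rows(
  targets=[
    {"grip": 0,"linear": [4,1,0],"delta_rot": [0,0,-0.12]},
    {"grip": 0,"linear": [8,2.5,-2],"delta_rot": [0,0,-0.24]},
    {"grip": 0,"linear": [10.9,3.2,-6],"delta_rot": [0,0,-0.36]},
    {"grip": 0,"linear": [10.9,3.2,-10],"delta_rot": [0,0,-0.36]},
    {"grip": 0,"linear": [10.9,3.2,-12],"delta_rot": [0,0,-0.36]},
    {"grip": 0,"linear": [10.9,3.2,-12],"delta_rot": [0,0,-0.36]},
    {"grip": 0,"linear": [10.9,3.2,-12],"delta_rot": [0,0,-0.36]},
    {"grip": 0,"linear": [10.9,3.2,-12],"delta_rot": [0,0,-0.36]},
  ],
)

```text
time: 34.05
ee_pos: [0.6525, -0.0544, 0.078]
tcp_rot: [-180.0, 0.0, 167.3]
wrist_force: [0.1, 0.1, -0.5]
opening: 0.0852
grasp_force: 0.0
```

```bash
cat > wt.py <<'E'
from h import *
o=bot.get_obs(); print(np.round(o["ee_pos"],4),np.round(o["tcp_rot"],1),o["opening"])
for n in("wrist","scene","side"):
    c=bot.camera(n);col=c["color"].astype(int); r,g,b=[col[...,i] for i in range(3)]
    W=cloud(c);X,Y,Z=[W[...,i] for i in range(3)]
    k=(X>.42)&(X<.8)&(Y>-.17)&(Y<.1)&(Z>.01)&(Z<.12)&(r>2*g)&(r>60)
    if k.sum()<20: print(n,k.sum()); continue
    zm=np.percentile(Z[k],98); T=W[k&(Z>zm-.006)]; print(n,rect(T),len(T),"z",np.percentile(Z[k],[2,50,98]).round(4))
E
python3 wt.py
```

```text
[ 0.6525 -0.0544  0.078 ] [-180.     0.   167.3] 0.08520402688750478
wrist [653.1 -52.2  35.4  34.1 -13.8] 2917 z [0.015  0.0368 0.0382]
scene [657.6 -53.8  32.4  30.7 -12.7] 152 z [0.0301 0.0352 0.0385]
side [652.6 -55.2  36.1  34.1  77.7] 104 z [0.0112 0.0314 0.0362]
```

Emit:
play_rows(
  targets=[
    {"grip": 0,"linear": [0.1,0.1,-4],"delta_rot": [0,0,0]},
    {"grip": 0,"linear": [0.1,0.1,-6.5],"delta_rot": [0,0,0]},
    {"grip": 0,"linear": [0.1,0.1,-6.6],"delta_rot": [0,0,0]},
    {"grip": 0,"linear": [0.1,0.1,-6.7],"delta_rot": [0,0,0]},
    {"grip": 220,"linear": [0.1,0.1,-6.7],"delta_rot": [0,0,0]},
    {"grip": 220,"linear": [0.1,0.1,-6.7],"delta_rot": [0,0,0]},
    {"grip": 220,"linear": [0.1,0.1,-6.7],"delta_rot": [0,0,0]},
    {"grip": 220,"linear": [0.1,0.1,-6.7],"delta_rot": [0,0,0]},
    {"grip": 220,"linear": [0.1,0.1,-6.7],"delta_rot": [0,0,0]},
    {"grip": 220,"linear": [0.1,0.1,-6.7],"delta_rot": [0,0,0]},
  ],
)

```text
time: 35.2
ee_pos: [0.6536, -0.0532, 0.0103]
tcp_rot: [-180.0, -0.0, 167.3]
wrist_force: [-0.4, 0.2, 5.2]
opening: 0.0353
grasp_force: 51.7
```

Emit:
play_rows(
  targets=[
    {"grip": 220,"linear": [0,0,4],"delta_rot": [0,0,0]},
    {"grip": 220,"linear": [0,0,8.5],"delta_rot": [0,0,0]},
    {"grip": 220,"linear": [-4,-1,9],"delta_rot": [0,0,0.12]},
    {"grip": 220,"linear": [-8,-2,9],"delta_rot": [0,0,0.24]},
    {"grip": 220,"linear": [-12,-3,9],"delta_rot": [0,0,0.36]},
    {"grip": 220,"linear": [-15,-4,8],"delta_rot": [0,0,0.36]},
    {"grip": 220,"linear": [-16.9,-4.05,7],"delta_rot": [0,0,0.36]},
    {"grip": 220,"linear": [-16.9,-4.05,6],"delta_rot": [0,0,0.36]},
    {"grip": 220,"linear": [-16.9,-4.05,6],"delta_rot": [0,0,0.36]},
    {"grip": 220,"linear": [-16.9,-4.05,6],"delta_rot": [0,0,0.36]},
  ],
)

```text
time: 36.2
ee_pos: [0.4845, -0.0936, 0.069]
tcp_rot: [-179.9, -0.1, -172.0]
wrist_force: [0.4, 0.3, -4.2]
opening: 0.0352
grasp_force: 51.3
```

```bash
python3 wt.py; python3 ped.py .045 | grep -v foot
```

```text
[ 0.4845 -0.0936  0.069 ] [-1.799e+02 -1.000e-01 -1.720e+02] 0.03520655577148473
wrist [484.  -93.9  35.8  35.4   7.9] 6273 z [0.0665 0.0954 0.0968]
scene [486.8 -93.8  34.9  33.3 -78.9] 106 z [0.0288 0.0938 0.0978]
side [ 485.7 -112.    63.7   24.5  -42.2] 22 z [0.0614 0.0782 0.0948]
[ 0.4847 -0.0936  0.0693] [-1.799e+02 -1.000e-01 -1.720e+02] 36.35
wrist [466.9 -96.6  53.   41.3 -82.4] 4815 [0.0451 0.0462 0.0473]
scene [495.8 -95.1  58.5  53.5   3.4] 291 [0.0419 0.0449 0.0476]
wt 0
```

Weight is centred over the stack at (484.0, -93.9). Lower.

Emit:
play_rows(
  targets=[
    {"grip": 220,"linear": [0.05,0,-0.6],"delta_rot": [0,0,0]},
    {"grip": 220,"linear": [0.05,0,-1.0],"delta_rot": [0,0,0]},
    {"grip": 220,"linear": [0.05,0,-1.1],"delta_rot": [0,0,0]},
    {"grip": 220,"linear": [0.05,0,-1.1],"delta_rot": [0,0,0]},
  ],
)

```text
time: 36.85
ee_pos: [0.4841, -0.0936, 0.0576]
tcp_rot: [-180.0, -0.2, -172.0]
wrist_force: [-0.2, -0.1, -3.5]
opening: 0.035
grasp_force: 51.3
```

Emit:
play_rows(
  targets=[
    {"grip": 220,"linear": [0,0,-0.1],"delta_rot": [0,0,0]},
    {"grip": 220,"linear": [0,0,-0.1],"delta_rot": [0,0,0]},
  ],
)

```text
time: 37.05
ee_pos: [0.4844, -0.0937, 0.057]
tcp_rot: [-179.9, -0.1, -172.0]
wrist_force: [-0.5, -0.0, -4.4]
opening: 0.035
grasp_force: 51.3
```

Emit:
play_rows(
  targets=[
    {"grip": 220,"linear": [0,0,-0.1],"delta_rot": [0,0,0]},
    {"grip": 220,"linear": [0,0,-0.1],"delta_rot": [0,0,0]},
  ],
)

```text
time: 37.25
ee_pos: [0.4844, -0.0937, 0.0559]
tcp_rot: [-179.9, -0.1, -172.0]
wrist_force: [0.2, 0.1, -4.9]
opening: 0.0353
grasp_force: 51.3
```

Emit:
play_rows(
  targets=[
    {"grip": 220,"linear": [0,0,-0.08],"delta_rot": [0,0,0]},
    {"grip": 220,"linear": [0,0,-0.08],"delta_rot": [0,0,0]},
  ],
)

```text
time: 37.45
ee_pos: [0.4845, -0.0937, 0.0553]
tcp_rot: [-179.9, -0.1, -172.0]
wrist_force: [0.2, -0.5, -2.5]
opening: 0.0353
grasp_force: 51.4
```

Emit:
play_rows(
  targets=[
    {"grip": 220,"linear": [0,0,-0.06],"delta_rot": [0,0,0]},
    {"grip": 0,"linear": [0,0,-0.06],"delta_rot": [0,0,0]},
    {"grip": 0,"linear": [0,0,-0.06],"delta_rot": [0,0,0]},
    {"grip": 0,"linear": [0,0,-0.06],"delta_rot": [0,0,0]},
    {"grip": 0,"linear": [0,0,1],"delta_rot": [0,0,0]},
    {"grip": 0,"linear": [0,0,5],"delta_rot": [0,0,0]},
    {"grip": 0,"linear": [0,0,10],"delta_rot": [0,0,0]},
    {"grip": 0,"linear": [3,0,13],"delta_rot": [0,0,0]},
    {"grip": 255,"linear": [6,0.8,14.5],"delta_rot": [0,0,0]},
    {"grip": 255,"linear": [6,0.8,14.5],"delta_rot": [0,0,0]},
  ],
)

```text
time: 38.45
ee_pos: [0.5477, -0.0852, 0.2027]
tcp_rot: [-179.9, 0.1, -172.0]
wrist_force: [-0.9, -0.1, -0.6]
opening: 0.0587
grasp_force: 0.0
```

```bash
python3 wt.py; python3 ped.py .045 | grep -v foot; python3 - <<'E'
from h import *
P=[];
for n in("scene","side","wrist"):
    c=bot.camera(n);col=c["color"].astype(int); r,g,b=[col[...,i] for i in range(3)]
    W=cloud(c);X,Y,Z=[W[...,i] for i in range(3)]
    k=(abs(X-.6)<.06)&(abs(Y+.22)<.04)&(Z>.055)&(Z<.11)&(r>2*g)
    if k.sum()>10:
        D=W[k]; A=np.c_[2*D,np.ones(len(D))]; s=np.linalg.lstsq(A,(D**2).sum(1),rcond=None)[0]; print(n,"ball fit",(s[:3]*1e3).round(1),np.sqrt(s[3]+s[:3]@s[:3])*1e3,k.sum(),"mean",(D.mean(0)*1e3).round(1),[ (round(d["conf"],2),d["pixel"]) for d in bot.pinpoint(c,"lever_tip")[:1]])
    k=(np.hypot(X-.62,Y+.219)<.07)&(Z>.021)&(Z<.03)&(g>1.2*r); print("blk",rect(W[k]) if k.sum()>20 else 0)
E
```

```text
[ 0.5477 -0.0852  0.2027] [-1.799e+02  1.000e-01 -1.720e+02] 0.05869408415939765
wrist [484.6 -94.2  34.6  34.2 -81.9] 1858 z [0.0802 0.0819 0.0835]
scene [487.6 -95.3  33.3  32.1 -84.6] 147 z [0.0324 0.0805 0.0836]
side [483.3 -97.1  35.7  32.6 -82.5] 114 z [0.0484 0.0732 0.0811]
[ 0.544  -0.0857  0.2   ] [-180.    -0.2 -172. ] 38.6
wrist [484.4 -94.1  76.4  52.7   6.7] 2733 [0.045  0.0462 0.0474]
scene [486.2 -95.6  76.2  52.3   6.8] 275 [0.042  0.0451 0.0492]
wt 0
scene ball fit [ 595.4 -218.8   79.2] 9.78317393427252 84 mean [ 597.8 -218.5   83.4] [(0.63, [184.0, 232.8])]
blk [ 623.5 -219.5   68.3   49.1    1.9]
side ball fit [ 592.2 -221.2   75. ] 10.872966699904527 82 mean [ 590.9 -226.2   79.2] [(0.61, [281.1, 268.5])]
blk [ 620.3 -221.    66.7   50.5    2.1]
wrist ball fit [ 592.8 -218.3   76.3] 12.340563030220562 627 mean [ 589.7 -215.2   83.5] [(0.76, [126.8, 232.2])]
blk [ 6.213e+02 -2.171e+02  6.980e+01  4.900e+01  4.000e-01]
```

Weight is flat and centred (484.6, -94.2, top 82 mm). Now the lever.

Emit:
play_rows(
  targets=[
    {"grip": 255,"linear": [0.4,-4,0],"delta_rot": [0,0,0]},
    {"grip": 255,"linear": [0.7,-8.5,0],"delta_rot": [0,0,-0.1]},
    {"grip": 255,"linear": [0.7,-13.4,0],"delta_rot": [0,0,-0.12]},
    {"grip": 255,"linear": [0.7,-13.4,-4.5],"delta_rot": [0,0,-0.12]},
    {"grip": 255,"linear": [0.7,-13.4,-9],"delta_rot": [0,0,-0.12]},
    {"grip": 255,"linear": [0.7,-13.4,-13.2],"delta_rot": [0,0,-0.12]},
    {"grip": 255,"linear": [0.7,-13.4,-13.2],"delta_rot": [0,0,-0.12]},
    {"grip": 255,"linear": [0.7,-13.4,-13.2],"delta_rot": [0,0,-0.12]},
  ],
)

```text
time: 39.8
ee_pos: [0.5512, -0.2196, 0.069]
tcp_rot: [-180.0, -0.1, -178.9]
wrist_force: [-0.6, 0.1, 0.7]
opening: 0.0002
grasp_force: 0.0
```

Emit:
play_rows(
  targets=[
    {"grip": 255,"linear": [1.2,0,0],"delta_rot": [0,0,0]},
    {"grip": 255,"linear": [2.2,0,0],"delta_rot": [0,0,0]},
    {"grip": 255,"linear": [3.2,0,0],"delta_rot": [0,0,0]},
    {"grip": 255,"linear": [4.2,0,0],"delta_rot": [0,0,0]},
    {"grip": 255,"linear": [5.2,0,0],"delta_rot": [0,0,0]},
    {"grip": 255,"linear": [6.1,0,0],"delta_rot": [0,0,0]},
    {"grip": 255,"linear": [6.8,0,0],"delta_rot": [0,0,0]},
    {"grip": 255,"linear": [7.3,0,0],"delta_rot": [0,0,0]},
    {"grip": 255,"linear": [7.3,0,0],"delta_rot": [0,0,0]},
  ],
)

```text
time: 40.7
ee_pos: [0.6249, -0.2196, 0.0677]
tcp_rot: [-180.0, -0.1, -178.9]
wrist_force: [-1.4, -1.2, 0.1]
opening: 0.0001
grasp_force: 0.0
```

Emit:
play_rows(
  targets=[
    {"grip": 255,"linear": [0.3,0,0],"delta_rot": [0,0,0]},
    {"grip": 255,"linear": [0.6,0,0],"delta_rot": [0,0,0]},
    {"grip": 255,"linear": [0.6,0,0],"delta_rot": [0,0,0]},
  ],
)

```text
time: 41.0
ee_pos: [0.6269, -0.2197, 0.0678]
tcp_rot: [-180.0, -0.5, -179.0]
wrist_force: [-18.4, 1.3, 6.4]
opening: -0.0001
grasp_force: 9.1
```

Lever at its stop (18 N). Back off, rise and check.

Emit:
play_rows(
  targets=[
    {"grip": 255,"linear": [-2,0,0],"delta_rot": [0,0,0]},
    {"grip": 255,"linear": [-5,0,2],"delta_rot": [0,0,0]},
    {"grip": 255,"linear": [-5,0,7],"delta_rot": [0,0,0]},
    {"grip": 255,"linear": [-5,0,12],"delta_rot": [0,0,0]},
    {"grip": 255,"linear": [-5,0,16],"delta_rot": [0,0,0]},
    {"grip": 255,"linear": [-8,4,18],"delta_rot": [0,0,0]},
    {"grip": 255,"linear": [-8,4,18],"delta_rot": [0,0,0]},
  ],
)

```text
time: 41.7
ee_pos: [0.5499, -0.1779, 0.2527]
tcp_rot: [-179.9, 0.2, -178.9]
wrist_force: [-0.5, -0.8, 0.6]
opening: 0.0001
grasp_force: 0.0
```

```bash
python3 wt.py; python3 - <<'E'
from h import *
for n in("scene","side"):
    c=bot.camera(n);col=c["color"].astype(int); r,g,b=[col[...,i] for i in range(3)]
    if n=="side": save(c,"s10.png",[140,150,460,400],2.4)
    W=cloud(c);X,Y,Z=[W[...,i] for i in range(3)]
    k=(abs(X-.63)<.07)&(abs(Y+.22)<.05)&(Z>.055)&(Z<.11)&(r>2*g); D=W[k]; print(n,"ball mean",(D.mean(0)*1e3).round(1),k.sum())
    k=(np.hypot(X-.4955,Y+.389)<.05)&(Z>.021)&(Z<.04); print("tin",rect(W[k]),np.median(Z[k]))
    k=(np.hypot(X-.3472,Y+.199)<.07)&(Z>.035)&(Z<.055);print("spare",rect(W[k]))
E
```

```text
[ 0.5499 -0.1779  0.2527] [-179.9    0.2 -178.9] 0.00011497204860859711
wrist [484.5 -94.9  35.6  34.6 -83.3] 1334 z [0.0599 0.0818 0.0834]
scene [487.  -95.6  35.   33.6   3.5] 149 z [0.0318 0.0804 0.0837]
side [483.2 -96.6  38.6  32.5 -82.1] 114 z [0.0482 0.0734 0.081 ]
scene ball mean [ 655.7 -217.8   82.3] 104
tin [ 494.8 -389.1   80.    52.3    5.1] 0.028679604312183415
spare [ 347.8 -199.6   82.    52.4   12.2]
side ball mean [ 647.9 -225.4   79.3] 82
tin [ 494.9 -389.8   75.4   56.2    2.6] 0.026584448470013067
spare [ 347.3 -198.6   75.6   56.    10.8]
```

View pics/s10.png

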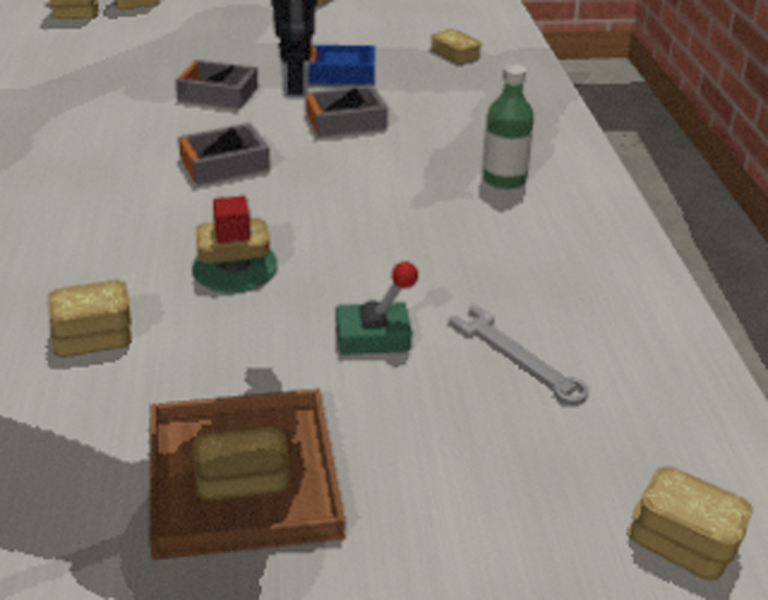

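The view shows the lever over (405,273), the stack with the weight on it (233,235), the tin in the tray (240,462), and the bystanders in place. Handing in.

```bash
python3 -c "
from workcell import bot
print(bot.job_done())"
```

```text
the job is handed in; nothing more can be done
None
```

The job is handed in: the tin stands in the tray, all three lids are stacked centred on the pedestal with the weight flat on the middle, the lever is pushed to its stop, and in the last side view the spare tins, oil bottle and spanner look undisturbed.

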